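# Turn a printed cover over on the bench with the spatula

### The arm

A 6-joint arm with a two-finger parallel gripper is mounted at the origin on the work surface. World frame = base frame: x ahead of the robot, y to its left, z up, the work surface at z = 0. Lengths are in m, angles in rad, forces in N, time in s.
With the tool pointing down it reaches from about 0.35 to 0.975 m from the base axis. Payload 4.9 kg.
Tool frame: the origin (TCP) lies at the very end of the fingers, on their centre line; the grasp point (between the pads) lies 19 mm behind it; z points along the fingers, x is the direction in which the jaws open and shut, and the axes are right-handed (so a half turn about z gives the same grasp; the last joint's range is limited). The gripper opens to 85 mm and grips with 20 to 120 N. Pads are 22 mm wide; open, the fingers measure 114 mm over their backs; the gripper's body (76 mm by 85 mm) begins 54 mm behind the grasp point. The pads swing forward as they close: fully open they stand 13 mm farther back than shut.
Start: joints at [-1.35, 0.053, 1.613, -0, 1.476, -0.119], TCP at [0.208, -0.589, 0.231] pointing down, gripper open.
Joint ranges: [-3.01, 3.01], [-1.01, 2.22], [0.06, 2.58], [-1.02, 4.17], [0.09, 2.62], [-3.14, 3.14]. Speed limits (rad/s): [2.57, 2.57, 3.14, 3.14, 3.14, 3.14].

### API

Orientations are given as a rotation vector (axis times angle).
In Python, from station import ctrl, get_image, calibration, job gives the robot as it stands.
- The arm moves only by the tool jog_arm, never from a script. Its argument "deltas" is a list of rows, each a list of 3 entries, a list of its own where there are three numbers: the turn, a rotation vector about the tool's x, y, z in degrees, then the shift along the tool's x, y, z in m, then the finger opening in m, from 0 to 0.0854. In form: [[[ax, ay, az], [tx, ty, tz], gripper], ...]. A call has 1 to 12 rows; each row is the pose to reach, as a shift and turn from the pose commanded when the call began, along the tool's axes at that moment; what a row does not reach only later rows make up. A row lasts 1/12 s, in which the tool goes at most 41.7 mm and 7.16 degrees, less where a joint would pass 70% of its speed; a pose out of reach is approached as far as the arm can. A call with a gripper value outside its range is refused whole. The fingers move at their own pace and stop on an object; "squeeze" is the grip in N (left out, the last holds). Time passes only in rows, so rows that repeat a pose let the fingers close. It gives the time, the measured TCP pose, the force and the opening at its end, in the units of the state.
- ctrl.get_obs(): the state, without advancing time (a new reading comes with each control period).
- get_image(name): name is "side" or "top"; returns the picture (480x640x3 uint8, red, green, blue); there is no depth.
- calibration(name): a dict with "mtx" (3x3 intrinsics, pixels), "origin" and "rotation" of the camera in the world. Camera axes: x right, y up, looking along -z (the intrinsics and any distortion apply to the point x, -y, -z); pixel columns grow to the right and rows downward; lengths in m; the calibration is good to about 2 mm. A picture is of the moment at which its call begins. calibration takes no time and is no camera call.
- job.finish_job(): hands the job in, once; it reports no verdict.
The state is a dict: "t": time; "q": joint angles; "dq": joint speeds; "effort": joint torques, N m; "tool_pos": TCP position; "tool_rot": TCP orientation; "contact_force": force on the tool from outside, world axes, zero at the start; "wrist_torque": the same for the moment, N m; "opening": finger opening in m.
Only numpy, scipy, OpenCV 4.12 (cv2) and the standard library are available. Lean on these libraries where they do the work, as an engineer would, in place of code of your own. Each camera call takes 0.05 s, during which the arm holds its last target.

### The job

Take the spatula from the blue tray by its wooden handle, slide its blade under the near edge of the red printed cover on the dark plate until you feel the cover braced against the step with a steady push of about 5 N, and flip it over the step with a quick upward turn of the wrist so that it lies flat on the cork pad with its white side up. Touch the cover with the spatula only and press gently with the blade, on the plate as against the step. Then lay the spatula back in the tray, blade flat on the tray floor, let go, and leave the other things on the bench alone.

Things in the scene. Friction and masses are not known exactly. Their poses are not given: they have to be found in the camera images.
- station: turning station, fixed. Its x points away from the robot: a dark steel plate 160 wide (from x -170 mm, near end open, top at z +12 mm), then a 10 mm step up to a 150 mm long cork pad (top at z +22 mm, 10 mm lip at its far end). The pad is clamped with its step anywhere from x 0 to +45 mm: not measured, find it by feel or sight. Origin: mid-width, 12 mm below the plate's top. Its height varies by 6 mm
- cover_center (a point): centre of the loose cover (75-155 g): square red flange 80 x 80 x 4 mm (own z 0 to +4) over a white square plug 60 x 60 x 4 mm (z -4 to 0), so the flange overhangs by 10 mm with a 4 mm gap beneath. Starts on the steel plate, plug down, its far side at station x -20 to -6 mm, sides within 0.08 rad of the station's axes. x, y along its sides, z out of the red face
- spatula_grip (a point): centre of the spatula's wooden handle, a bar 70 mm long (along spatula x), 20 wide (y; grip across this, from above), 24 tall, on a 12 x 20 mm metal stem over the blade's rear. Spatula x points to the blade's free edge, z up when the blade lies flat; 200 g
- spatula_edge (a point): middle of the blade's free front edge, on the underside; 85 mm ahead (+x) of and 85 mm below the handle's centre. Blade: stiff flat steel, 90 mm long (back from this edge), 60 wide, 2 thick
- tray: blue open tool tray, fixed to the bench, 150 (x) x 110 (y) x 12 mm outside, walls and floor 4 mm thick. Origin: centre of its underside. The spatula starts lying in it, blade flat on the floor, its x along the tray's x within 0.06 rad
- servo: bystander, to be left alone: a black servo motor, 46 x 24 x 38 mm with a round metal horn; origin at the centre of its underside
- oil: bystander, to be left alone: a small amber bottle, 36 mm across, 85 mm tall; origin at the centre of its underside
- weight: bystander, to be left alone: a brass cylinder weight, 48 mm across, 30 mm tall; origin at the centre of its underside
- bearing: bystander, to be left alone: a steel bearing ring, 52 mm across, 14 mm tall, lying flat; origin at the centre of its underside
- mug: bystander, to be left alone: a white mug, 80 mm across, 90 mm tall; origin at the centre of its underside
- battery: bystander, to be left alone: a blue battery pack, 100 x 40 x 28 mm; origin at the centre of its underside
Things that resemble listed ones, but are neither listed nor needed, are in the scene too. Leave any pink or purple look-alike of the part that bears spatula_grip alone.

How it is judged:
On the way, in this order (a step that is already met when the one before it is completed fails the run):
1. the spatula is picked up, clear of the tray (z of spatula_edge in the frame of tray above 0.03 m and contact force between the fingers and spatula above 1 N), for 0.2 s.
2. the blade edge, low on the plate under the cover's rim, braces the still flat cover against the step with over 2.5 N (contact force between spatula and cover above 2.5 N and angle between cover_center's own z axis and vertical below 0.1 rad and z of spatula_edge in the frame of station below 0.0155 m), for 0.1 s.
3. the held spatula, its blade turning upward at 0.4 rad/s or more and nose-up by over 0.2 rad, is lifting the cover past 0.5 rad of tilt (angle between cover_center's own z axis and vertical above 0.5 rad and contact force between spatula and cover above 0.05 N and contact force between the fingers and spatula above 1 N and angle between spatula_edge's own x axis and vertical below 1.37 rad and angular speed of spatula above 0.4 rad/s), for 0.02 s.
4. the cover lies upside down on the cork pad (angle between cover_center's own z axis and vertical above 2.97 rad and x of cover_center in the frame of station between 0.015 and 0.16 m and y of cover_center in the frame of station between -0.065 and 0.065 m and z of cover_center in the frame of station between 0.022 and 0.03 m), for 0.3 s.
At the end, for the whole second after the job is handed in: The cover rests white side up, flat within 0.17 rad, on the cork pad (its centre at 15 to 160 mm along the station's x and within 65 mm of its middle line); the spatula rests in the tray, blade flat (within 0.08 rad) on the tray's floor with its edge inside the tray; both are at rest and released (all of step 4 and linear speed of each of cover, spatula below 0.02 m/s and angle between spatula_edge's own z axis and vertical below 0.08 rad and contact force between the fingers and spatula below 0.1 N and z of spatula_edge in the frame of tray between 0.001 and 0.008 m and x of spatula_edge in the frame of tray between -0.075 and 0.075 m and y of spatula_edge in the frame of tray between -0.055 and 0.055 m); the robot touches nothing.
It fails at once if the blade presses on the station with more than 20 N (contact force between spatula and station above 20 N).
It fails at once if the spatula presses on the cover with more than 25 N (contact force between spatula and cover above 25 N).
It fails at once if the robot itself touches the cover (contact force between any of the fingers, the arm and cover above 0.5 N).
It fails at once if one of the other things on the bench is moved by more than 15 mm (distance of any of servo, oil, weight, bearing, mug, battery from where it was at the start of the episode above 0.015 m).
It also fails if it takes over 59 s, if anything falls off the work surface, if the arm or the gripper's body presses on something with over 40 N, if the wrist force passes 120 N, or if a joint passes its speed limit or range.

## Working session

There is one attempt and no reset: what is moved stays moved. The work goes in short steps, Python scripts to look and compute and a tool call to move; the robot and the scene stay as the last step left them, time stands still between calls to the robot, and variables do not carry over. Pictures are saved under pics/ and viewed, and the job is handed in when it is done.

Besides the shell and the picture viewer there is one more tool, called after "Emit:" as name([rows], argument=value, ...), one row to a line, values as JSON. jog_arm: Moves the arm, as the interface text tells. Its arguments: {"type":"object","properties":{"deltas":{"type":"array","items":{"type":"array"}},"squeeze":{"type":"number"}},"required":["deltas"]}

```bash
ls; mkdir -p pics; python3 - <<'E'
from station import ctrl,get_image,calibration,job
import cv2
for n in("side","top"):
    im=get_image(n); cv2.imwrite(f"pics/{n}0.png",im[:,:,::-1]); c=calibration(n); print(n,c)
print(ctrl.get_obs())
E
```

```text
pics
side {'mtx': array([[512.68062751,   0.        , 331.15402161],
       [  0.        , 512.68062751, 246.5992446 ],
       [  0.        ,   0.        ,   1.        ]]), 'origin': array([0.22678517, 0.83367176, 0.7051603 ]), 'rotation': array([ 0.2051281 , -1.31521605, -2.5508733 ])}
top {'mtx': array([[623.1903218 ,   0.        , 315.11411183],
       [  0.        , 623.1903218 , 231.68375305],
       [  0.        ,   0.        ,   1.        ]]), 'origin': array([0.19633156, 0.0101213 , 1.36781226]), 'rotation': array([ 0.18134405, -0.19147678, -1.67021527])}
{'t': 0.1, 'q': array([-1.35002284e+00,  5.32826967e-02,  1.61416928e+00, -1.00155753e-05,
        1.47598396e+00, -1.19035269e-01]), 'dq': array([ 1.99980251e-05, -2.23775600e-03, -1.30013733e-03, -2.84532330e-03,
       -2.47438715e-03,  5.28190598e-04]), 'effort': array([ 5.44491595e-04, -3.94901597e+01, -3.71365178e+01, -1.14683126e-04,
        3.83053586e-03, -7.67466133e-06]), 'tool_pos': array([ 0.20816918, -0.5887148 ,  0.23018348]), 'tool_rot': array([-2.56407171e+00,  1.81312480e+00,  2.15847384e-03]), 'contact_force': array([-1.06049989, -0.36136814,  0.06785773]), 'wrist_torque': array([-0.02753189, -0.0232177 , -0.022359  ]), 'opening': 0.08568515143010527}
```

View pics/side0.png

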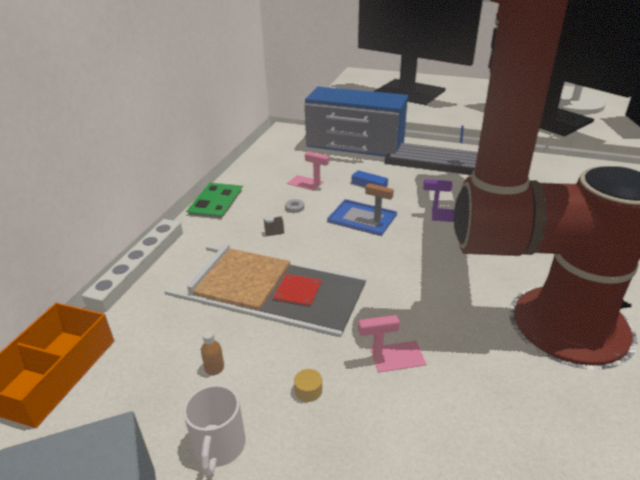

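View pics/top0.png

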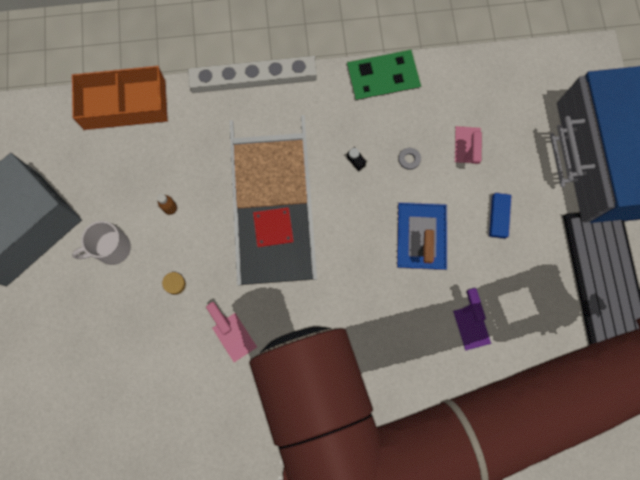

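The side view shows the station at about (270,285) and the tray at about (363,215). The top view shows the station at (272,210), the red cover at (273,227), and the tray with the spatula at (422,237). I'll enlarge both.

```bash
cat > h.py <<'E'
import numpy as np,cv2
from scipy.spatial.transform import Rotation as R
from station import ctrl,get_image,calibration,job
def ray(n,u,v):
    c=calibration(n);K=c['mtx'];d=np.array([(u-K[0,2])/K[0,0],-(v-K[1,2])/K[1,1],-1.])
    return np.array(c['origin']),R.from_rotvec(c['rotation']).apply(d)
def unp(n,u,v,z):
    o,d=ray(n,u,v);return o+d*(z-o[2])/d[2]
def proj(n,p):
    c=calibration(n);K=c['mtx'];q=R.from_rotvec(c['rotation']).inv().apply(np.atleast_2d(p)-c['origin'])
    return np.c_[K[0,2]+K[0,0]*q[:,0]/-q[:,2],K[1,2]-K[1,1]*q[:,1]/-q[:,2]]
def crop(n,u0,v0,w,h,s,name,src=None,pts=()):
    im=(get_image(n) if src is None else cv2.imread(src)[:,:,::-1])
    im=np.ascontiguousarray(im[:,:,::-1])
    a=cv2.resize(im[v0:v0+h,u0:u0+w],None,fx=s,fy=s,interpolation=cv2.INTER_CUBIC)
    for p in pts: cv2.circle(a,(int((p[0]-u0+.5)*s),int((p[1]-v0+.5)*s)),2,(0,255,255),-1)
    cv2.imwrite(name,a)
E
python3 - <<'E'
from h import *
crop("top",225,115,100,180,4,"pics/c1.png","pics/top0.png"); 
a=cv2.imread("pics/c1.png");crop("top",385,190,80,90,6,"pics/c2.png","pics/top0.png")
crop("side",160,235,220,100,3.6,"pics/c3.png","pics/side0.png")
crop("side",320,170,90,70,8,"pics/c4.png","pics/side0.png")
E
python3 - <<'E'
from h import *
a=cv2.imread("pics/c1.png");b=cv2.imread("pics/c2.png");print(a.shape,b.shape)
E
```

```text
(720, 400, 3) (540, 480, 3)
```

View pics/c2.png

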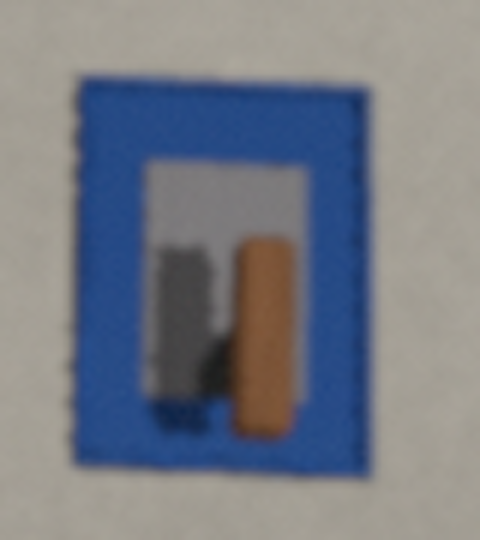

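View pics/c3.png

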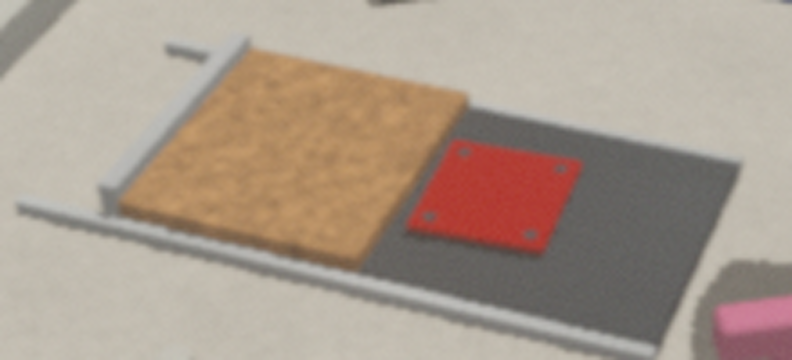

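View pics/c4.png

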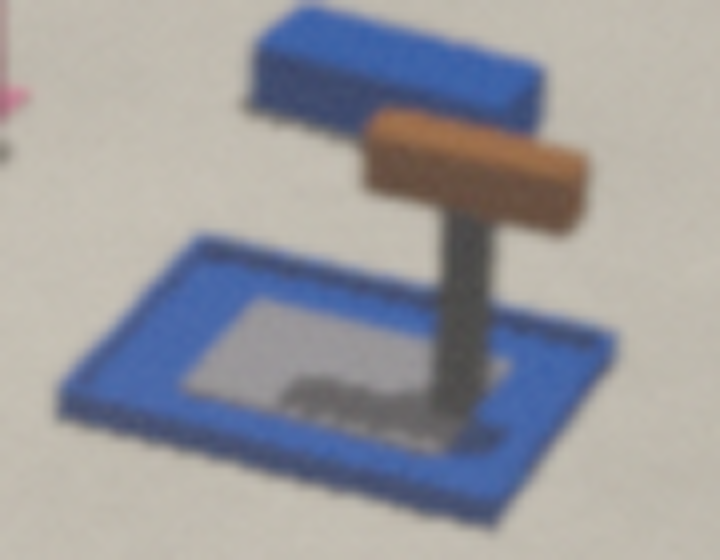

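```bash
python3 - <<'E'
from h import *
crop("top",225,115,100,180,3.3,"pics/c1b.png","pics/top0.png")
E
```

```text
(no output)
```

View pics/c1b.png

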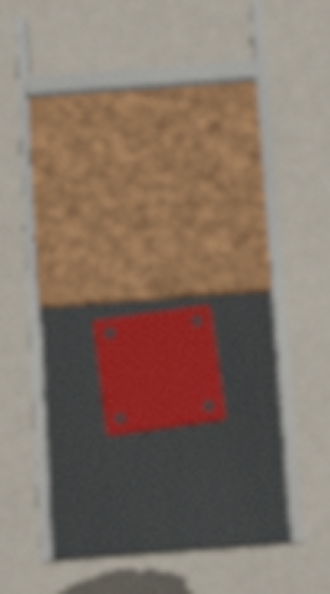

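```bash
cat > fit.py <<'E'
from h import *
from scipy.optimize import least_squares
def un(p,s,o): return (np.array(p,float)+.5)/s-.5+np.array(o)
T=lambda p:un(p,3.3,(225,115)); S=lambda p:un(p,3.6,(160,235))
# station: x,y,z,yaw,step ; cover x,y,yaw
obs=[("top",T((52,558)),'nL'),("top",T((292,541)),'nR'),("top",T((30,95)),'fL'),("top",T((258,80)),'fR'),("top",T((40,306)),'sL'),("top",T((270,290)),'sR'),
("side",S((740,163)),'nR'),("side",S((467,95)),'sR'),("side",S((360,262)),'sL'),("side",S((250,50)),'fR'),("side",S((120,207)),'fL'),
("top",T((93,321)),'c0'),("top",T((210,306)),'c1'),("top",T((227,419)),'c2'),("top",T((107,436)),'c3'),
("side",S((452,141)),'c1'),("side",S((580,161)),'c2'),("side",S((543,249)),'c3'),("side",S((407,227)),'c0')]
def model(p):
    x,y,z,yaw,st,cx,cy,cyaw=p[:8]
    L=dict(nL=(-.17,.08,.012),nR=(-.17,-.08,.012),sL=(st,.08,.022),sR=(st,-.08,.022),fL=(st+.15,.08,.022),fR=(st+.15,-.08,.022))
    Rz=R.from_euler('z',yaw); W={k:Rz.apply(v)+[x,y,z] for k,v in L.items()}
    Rc=R.from_euler('z',cyaw)
    for k,a,b in(('c0',1,1),('c1',1,-1),('c2',-1,-1),('c3',-1,1)): W[k]=Rz.apply(Rc.apply([a*.04,b*.04,0])+[cx,cy,.020])+[x,y,z]
    return W
def res(p,full=False):
    W=model(p);r=[]
    for n,uv,k in obs:
        o=p[8:10] if n=="side" else p[10:12]
        r.append(proj(n,W[k])[0]+o-uv)
    r=np.array(r)
    return r if full else np.r_[r.ravel(),(p[8:12])*.7,(p[2]-.003)/.003*.5]
p0=np.r_[unp("top",*T((160,320)),.02)[:2],0.003,0.3,.02,-.05,0,0,0,0,0,0]
s=least_squares(res,p0,loss='soft_l1')
p=s.x;print(np.round(p,4));
for o,r in zip(obs,res(p,True)):print(o[0],o[2],r.round(2))
Rz=R.from_euler('z',p[3]);print("cover world",Rz.apply([p[5],p[6],.016])+p[:3])
# free-z variations
E
python3 fit.py
```

```text
Traceback (most recent call last):
  File "fit.py", line 25, in <module>
    s=least_squares(res,p0,loss='soft_l1')
  File "fit.py", line 21, in res
    r.append(proj(n,W[k])[0]+o-uv)
             ~~~~^^^^^^^^
  File "h.py", line 10, in proj
    c=calibration(n);K=c['mtx'];q=R.from_rotvec(c['rotation']).inv().apply(np.atleast_2d(p)-c['origin'])
ValueError: time passes only in moves, steps and waits
```

```bash
sed -i 's/^from station.*/from station import ctrl,get_image,calibration as _cal,job\n_C={n:_cal(n) for n in ("side","top")}\ncalibration=lambda n:_C[n]/' h.py; python3 fit.py
```

```text
[ 5.853e-01  7.430e-02  5.000e-04 -3.040e-02  2.400e-03 -4.780e-02
  6.000e-04  7.400e-02 -6.810e-02  4.063e-01  6.620e-02 -3.103e-01]
top nL [0.12 0.38]
top nR [ 0.13 -0.08]
top fL [-0.62  1.16]
top fR [-0.25  0.54]
top sL [-0.56 -0.04]
top sR [ 0.92 -0.58]
side nR [-0.34  0.18]
side sR [ 0.64 -0.13]
side sL [-0.92 -0.33]
side fR [ 0.46 -0.16]
side fL [-0.61 -0.81]
top c0 [0.07 0.15]
top c1 [-0.04 -0.53]
top c2 [-0.13 -0.36]
top c3 [ 0.43 -0.16]
side c1 [0.21 0.09]
side c2 [0.53 0.36]
side c3 [0.01 0.48]
side c0 [-0.09  0.01]
cover world [0.5374456  0.07635989 0.01648936]
```

```bash
cat > fit2.py <<'E'
from h import *
from scipy.optimize import least_squares
def un(p,s,o): return (np.array(p,float)+.5)/s-.5+np.array(o)
T=lambda *p:("top",un(p,6,(385,190))); S=lambda *p:("side",un(p,8,(320,170)))
obs=[(T(80,78),'t++'),(T(370,88),'t+-'),(T(370,477),'t--'),(T(75,463),'t-+'),
(S(200,237),'t+-'),(S(617,335),'t--'),(S(60,395),'t++'),(S(495,507),'t-+'),
(T(147,163),'b++'),(T(310,167),'b+-'),(T(140,401),'b-+'),(T(308,402),'b--'),
(S(262,300),'b+-'),(S(183,385),'b++'),(S(512,358),'b--'),
(T(236,237),'h++'),(T(296,237),'h+-'),(T(296,438),'h--'),(T(231,438),'h-+'),(S(367,187),'g++'),(S(565,235),'g-+')]
def model(p):
    x,y,yaw,sx,sy,sa=p[:6];W={}
    for a in(1,-1):
        for b in(1,-1):
            k='+-'[a<0]+'+-'[b<0]
            W['t'+k]=R.from_euler('z',yaw).apply([a*.075,b*.055,.012])+[x,y,0]
            r=R.from_euler('z',sa); e=np.array([sx,sy,.004])
            W['b'+k]=r.apply([0 if a>0 else -.09,b*.03,.002])+e
            W['h'+k]=r.apply([-.085+a*.035,b*.01,.097])+e
            W['g'+k]=r.apply([-.085+a*.035,b*.01,.073])+e
    return W
def res(p,full=False):
    W=model(p);r=[]
    for (n,uv),k in obs: r.append(proj(n,W[k])[0]+(p[6:8] if n=="side" else p[8:10])-uv)
    r=np.array(r)
    return r if full else np.r_[r.ravel(),p[6:10]*.7]
c=unp("top",422,237,.012)
s=least_squares(res,np.r_[c[:2],0,c[0]+.03,c[1],0,0,0,0,0],loss='soft_l1');p=s.x;print(p.round(4))
for o,r in zip(obs,res(p,True)):print(o[0][0],o[1],r.round(2))
g=R.from_euler('z',p[5]).apply([-.085,0,.085])+[p[3],p[4],.004];print("grip",g)
E
python3 fit2.py
```

```text
[ 0.4841 -0.2519 -0.1524  0.5261 -0.2609 -0.1612  0.2538 -0.569  -0.2547
 -0.0667]
top t++ [-0.49 -0.59]
top t+- [-0.03 -0.22]
top t-- [0.2  0.46]
top t-+ [-0.65  0.62]
side t+- [-0.08 -0.77]
side t-- [ 0.64 -0.42]
side t++ [-0.81 -0.72]
side t-+ [ 0.3  -0.45]
top b++ [-0.    0.06]
top b+- [-0.53  0.75]
top b-+ [ 0.39 -0.51]
top b-- [-0.57  0.73]
side b+- [-0.26 -0.11]
side b++ [-0.17  0.2 ]
side b-- [0.34 0.56]
top h++ [ 0.7  -0.26]
top h+- [0.29 0.23]
top h-- [-0.04 -0.34]
top h-+ [ 1.08 -0.84]
side g++ [-1.13  1.39]
side g-+ [0.78 1.7 ]
grip [ 0.44216968 -0.24722683  0.089     ]
```

```bash
cat > pl.py <<'E'
from h import *
import json,os,sys
F='cmd.json'
def get():
    if os.path.exists(F):
        d=json.load(open(F));return np.array(d['p']),R.from_quat(d['q'])
    o=ctrl.get_obs();return np.array([.208,-.589,.231]),down(-1.231)
def put(p,r): json.dump(dict(p=list(p),q=list(r.as_quat())),open(F,'w'))
def down(a,phi=0.):
    """tool z down, tool x at world yaw a; then nose-up tilt phi for a spatula whose x is at yaw a+90deg"""
    x=np.array([np.cos(a),np.sin(a),0]);z=np.array([0,0,-1.]);y=np.cross(z,x)
    r=R.from_matrix(np.c_[x,y,z])
    s=a+np.pi/2; ax=np.array([np.sin(s),-np.cos(s),0]) # -spatula y
    return R.from_rotvec(ax*phi)*r
def delta(p0,r0,p,r):
    return np.degrees((r0.inv()*r).as_rotvec()).round(2),r0.inv().apply(p-p0).round(4)
def rows(targets,g):
    """targets list of (p,r) one per row; prints rows; stores last (rounded)"""
    p0,r0=get();out=[]
    for p,r in targets:
        a,t=delta(p0,r0,np.array(p),r);out.append([(a+0.).tolist(),(t+0.).tolist(),g])
    print(json.dumps(out))
    put(p0+r0.apply(t),r0*R.from_rotvec(np.radians(a)))
def line(p,r,n):
    p0,r0=get();rv=(r0.inv()*r).as_rotvec()
    return [(p0+(np.array(p)-p0)*k/n,r0*R.from_rotvec(rv*k/n)) for k in range(1,n+1)]
E
python3 - <<'E'
from pl import *
rows(line([.442,-.247,.17],down(-.161-np.pi/2),12),.085)
E
```

```text
[[[0.0, 0.0, 2.39], [-0.0204, -0.0279, 0.0051], 0.085], [[0.0, 0.0, 4.78], [-0.0407, -0.0558, 0.0102], 0.085], [[0.0, 0.0, 7.17], [-0.0611, -0.0837, 0.0153], 0.085], [[0.0, 0.0, 9.56], [-0.0815, -0.1115, 0.0203], 0.085], [[0.0, 0.0, 11.96], [-0.1019, -0.1394, 0.0254], 0.085], [[0.0, 0.0, 14.35], [-0.1222, -0.1673, 0.0305], 0.085], [[0.0, 0.0, 16.74], [-0.1426, -0.1952, 0.0356], 0.085], [[0.0, 0.0, 19.13], [-0.163, -0.2231, 0.0407], 0.085], [[0.0, 0.0, 21.52], [-0.1833, -0.251, 0.0457], 0.085], [[0.0, 0.0, 23.91], [-0.2037, -0.2788, 0.0508], 0.085], [[0.0, 0.0, 26.3], [-0.2241, -0.3067, 0.0559], 0.085], [[0.0, 0.0, 28.69], [-0.2445, -0.3346, 0.061], 0.085]]
```

Emit:
jog_arm([
  [[0,0,2.39],[-0.0204,-0.0279,0.0051],0.085],
  [[0,0,4.78],[-0.0407,-0.0558,0.0102],0.085],
  [[0,0,7.17],[-0.0611,-0.0837,0.0153],0.085],
  [[0,0,9.56],[-0.0815,-0.1115,0.0203],0.085],
  [[0,0,11.96],[-0.1019,-0.1394,0.0254],0.085],
  [[0,0,14.35],[-0.1222,-0.1673,0.0305],0.085],
  [[0,0,16.74],[-0.1426,-0.1952,0.0356],0.085],
  [[0,0,19.13],[-0.163,-0.2231,0.0407],0.085],
  [[0,0,21.52],[-0.1833,-0.251,0.0457],0.085],
  [[0,0,23.91],[-0.2037,-0.2788,0.0508],0.085],
  [[0,0,26.3],[-0.2241,-0.3067,0.0559],0.085],
  [[0,0,28.69],[-0.2445,-0.3346,0.061],0.085],
])

```text
t: 1.1
tool_pos: [0.4427, -0.2454, 0.1697]
tool_rot: [2.033, -2.395, -0.001]
contact_force: [-0.4, -0.1, 0.1]
opening: 0.0847
```

```bash
python3 - <<'E'
from pl import *
crop("top",370,170,110,130,4.5,"pics/d1.png")
crop("side",320,120,120,110,5,"pics/d2.png")
o=ctrl.get_obs();print(o['t'],o['tool_pos'],o['tool_rot'],get()[0],get()[1].as_rotvec(),o['q'],o['contact_force'])
E
```

```text
1.2 [ 0.44328892 -0.24314981  0.16869338] [-2.04142726  2.38698919  0.00493893] [ 0.44197779 -0.24695935  0.17      ] [ 2.03568806 -2.39281811  0.        ] [-6.49748804e-01 -1.89140661e-01  1.94897456e+00  1.38052931e-03
  1.38468277e+00  1.07654016e+00] [-0.57692369  0.59006567 -0.11154284]
```

View pics/d1.png

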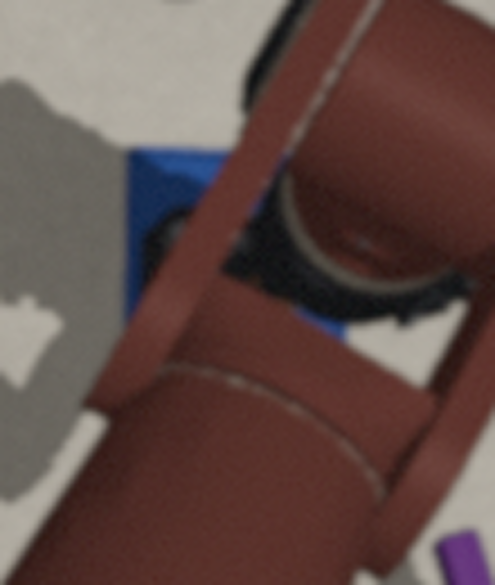

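View pics/d2.png

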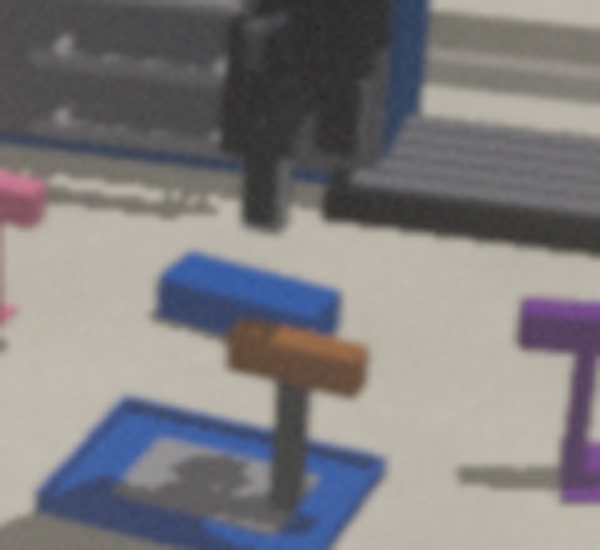

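```bash
python3 - <<'E'
from pl import *
p,r=get()
print(proj("side",[[.442,-.247,.101],[.442,-.247,.17],[.442,-.2,.17]]))
rows(line([.442,-.247,.07],down(-.161-np.pi/2),8),.06)
E
```

```text
[[379.32804138 187.60393653]
 [380.78762275 161.67737047]
 [376.23605571 170.47338559]]
[[[0.0, 0.0, 0.0], [0.0, 0.0, 0.0125], 0.06], [[0.0, 0.0, 0.0], [0.0, 0.0, 0.025], 0.06], [[0.0, 0.0, 0.0], [0.0, 0.0, 0.0375], 0.06], [[0.0, 0.0, 0.0], [0.0, 0.0, 0.05], 0.06], [[0.0, 0.0, 0.0], [0.0, 0.0, 0.0625], 0.06], [[0.0, 0.0, 0.0], [0.0, 0.0, 0.075], 0.06], [[0.0, 0.0, 0.0], [0.0, 0.0, 0.0875], 0.06], [[0.0, 0.0, 0.0], [0.0, 0.0, 0.1], 0.06]]
```

Emit:
jog_arm([
  [[0,0,0],[0,0,0.0125],0.06],
  [[0,0,0],[0,0,0.025],0.06],
  [[0,0,0],[0,0,0.0375],0.06],
  [[0,0,0],[0,0,0.05],0.06],
  [[0,0,0],[0,0,0.0625],0.06],
  [[0,0,0],[0,0,0.075],0.06],
  [[0,0,0],[0,0,0.0875],0.06],
  [[0,0,0],[0,0,0.1],0.06],
  [[0,0,0],[0,0,0.1],0.06],
  [[0,0,0],[0,0,0.1],0.06],
])

```text
t: 2.03
tool_pos: [0.4417, -0.2468, 0.0692]
tool_rot: [2.035, -2.393, -0.003]
contact_force: [-0.1, -0.1, 0.2]
opening: 0.0604
```

```bash
python3 - <<'E'
from pl import *
crop("side",320,120,120,110,5,"pics/d3.png")
o=ctrl.get_obs();print(o['t'],o['tool_pos'],o['tool_rot'],get()[0],get()[1].as_rotvec(),o['q'],o['contact_force'])
E
```

```text
2.0833 [ 0.44236929 -0.24724705  0.07021882] [ 2.03572005e+00 -2.39275087e+00 -2.32873081e-04] [ 0.44197779 -0.24695935  0.07      ] [ 2.03568806 -2.39281811  0.        ] [-6.56606975e-01 -7.14218191e-02  2.01938850e+00  1.05305235e-06
  1.19377733e+00  1.07508435e+00] [ 0.5708666  -0.46729499  0.15659572]
```

View pics/d3.png

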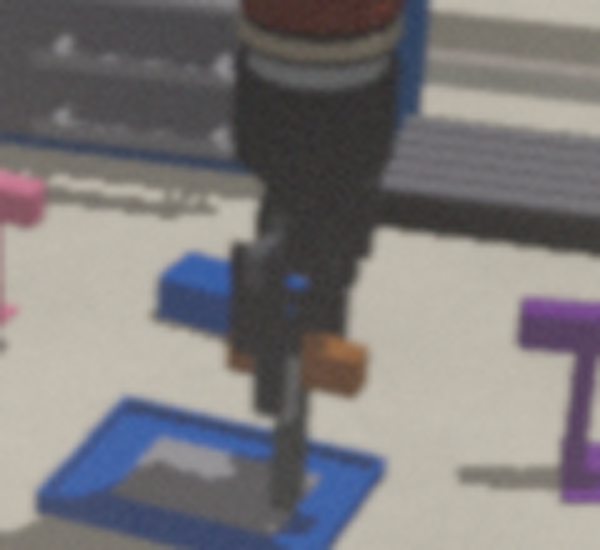

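The fingers stand either side of the handle, with the near finger at crop (270,350) in front of it. Closing now.

Emit:
jog_arm([
  [[0,0,0],[0,0,0],0.03],
  [[0,0,0],[0,0,0],0.02],
  [[0,0,0],[0,0,0],0.01],
  [[0,0,0],[0,0,0],0.0],
  [[0,0,0],[0,0,0],0.0],
  [[0,0,0],[0,0,0],0.0],
  [[0,0,0],[0,0,0],0.0],
  [[0,0,0],[0,0,0],0.0],
], squeeze=100)

```text
t: 2.75
tool_pos: [0.4429, -0.2478, 0.0714]
tool_rot: [-2.036, 2.393, -0.003]
contact_force: [-1.3, -0.3, 5.7]
opening: 0.0186
```

```bash
python3 - <<'E'
from pl import *
rows(line([.442,-.247,.19],down(-.161-np.pi/2),8),.0)
E
```

```text
[[[0.0, 0.0, 0.0], [0.0, 0.0, -0.015], 0.0], [[0.0, 0.0, 0.0], [0.0, 0.0, -0.03], 0.0], [[0.0, 0.0, 0.0], [0.0, 0.0, -0.045], 0.0], [[0.0, 0.0, 0.0], [0.0, 0.0, -0.06], 0.0], [[0.0, 0.0, 0.0], [0.0, 0.0, -0.075], 0.0], [[0.0, 0.0, 0.0], [0.0, 0.0, -0.09], 0.0], [[0.0, 0.0, 0.0], [0.0, 0.0, -0.105], 0.0], [[0.0, 0.0, 0.0], [0.0, 0.0, -0.12], 0.0]]
```

Emit:
jog_arm([
  [[0,0,0],[0,0,-0.005],0.0],
  [[0,0,0],[0,0,-0.015],0.0],
  [[0,0,0],[0,0,-0.03],0.0],
  [[0,0,0],[0,0,-0.045],0.0],
  [[0,0,0],[0,0,-0.06],0.0],
  [[0,0,0],[0,0,-0.075],0.0],
  [[0,0,0],[0,0,-0.09],0.0],
  [[0,0,0],[0,0,-0.105],0.0],
  [[0,0,0],[0,0,-0.12],0.0],
  [[0,0,0],[0,0,-0.12],0.0],
  [[0,0,0],[0,0,-0.12],0.0],
])

```text
t: 3.67
tool_pos: [0.4425, -0.2473, 0.191]
tool_rot: [-2.036, 2.392, -0.002]
contact_force: [0.0, -0.2, -2.1]
opening: 0.0186
```

```bash
python3 - <<'E'
from pl import *
crop("side",320,80,120,140,4,"pics/d4.png")
o=ctrl.get_obs();print(o['t'],o['tool_pos'],get()[0],o['tool_rot'],o['q'],o['contact_force'],o['opening'])
E
```

```text
3.7167 [ 0.44193963 -0.24683377  0.18969019] [ 0.44197779 -0.24695935  0.19      ] [ 2.03579627e+00 -2.39261819e+00 -1.42543919e-03] [-6.56537032e-01 -2.07070624e-01  1.92843293e+00  1.09703875e-04
  1.42113504e+00  1.07504658e+00] [-0.36809437  0.68852601 -2.38097565] 0.01844250305720937
```

View pics/d4.png

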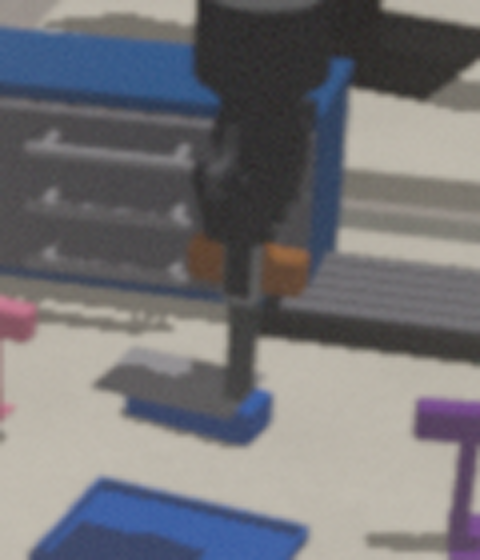

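```bash
cat > flip.py <<'E'
from pl import *
S0=np.array([.5853,.0743]); YAW=-.0304; A0=YAW-np.pi/2
PZ=.0125   # world z of plate top
STEP=.0024 # station x of step
Y0=.0006
EX,EZ=.085,-.0665
def sphi_off(phi): 
    c,s=np.cos(phi),np.sin(phi); return np.array([EX*c-EZ*s, EX*s+EZ*c])
def tcp(X,Z,phi):
    """edge at station x=X, height Z over plate, nose-up phi"""
    o=sphi_off(phi); x,z=X-o[0],Z-o[1]
    c,s=np.cos(YAW),np.sin(YAW)
    return np.array([S0[0]+c*x-s*Y0,S0[1]+s*x+c*Y0,PZ+z]),down(A0,phi)
def Epath(th,xe=-34.5):
    """cover tilt th deg -> edge pos (mm from step, over plate), phi deg"""
    phi=0.
    for _ in range(30):
        t=np.radians(th)
        if th<=90:
            ze=-2*max(0,np.cos(np.radians(phi)+t))
            if th<21.8:
                xp=-(10*np.cos(t)+8*np.sin(t)); P=np.array([xp,0]); d=np.array([xe-30,ze+4])
            else: P=np.array([-4*np.sin(t),0]); d=np.array([xe-40,ze])
            E=P+np.array([d[0]*np.cos(t)+d[1]*np.sin(t),-d[0]*np.sin(t)+d[1]*np.cos(t)])
        else:
            s=t-np.pi/2;l=30-xe
            E=np.array([l*np.sin(s)-4*np.cos(s),10+l*np.cos(s)+4*np.sin(s)])
        h=E[1]; phi=min(35.,.75*np.degrees(np.arcsin(np.clip((h-1)/90,0,1))))
    return E,phi
def seq(ths,dz=0.,xe=-34.5):
    out=[]
    for th in ths:
        E,phi=Epath(th,xe); out.append(tcp(STEP+E[0]/1e3,E[1]/1e3+dz,np.radians(phi)))
    return out
if __name__=="__main__":
    pr=None
    for th in [0,5,10,15,20,24,32,41,50,59,68,77,86,95,104,113]:
        E,phi=Epath(th);p,r=tcp(STEP+E[0]/1e3,E[1]/1e3,np.radians(phi)); print(th,E.round(1),round(phi,1),p.round(4), None if pr is None else round(1e3*np.linalg.norm(p-pr),1));pr=p
E
python3 flip.py
python3 - <<'E'
from flip import *
rows(line(*tcp(STEP-.13,.10,0),12),.0)
E
```

```text
0 [-74.5   2. ] 0.5 [0.4277 0.0797 0.0803] None
5 [-74.7   7.6] 3.2 [0.4245 0.0798 0.0818] 3.6
10 [-74.4  13.2] 5.9 [0.422  0.0799 0.0832] 2.8
15 [-73.5  18.8] 8.5 [0.4204 0.0799 0.0844] 2.1
20 [-72.   24.2] 11.2 [0.4195 0.0799 0.0854] 1.3
24 [-70.3  28.9] 13.5 [0.4193 0.0799 0.0861] 0.8
32 [-66.   38.4] 18.4 [0.4202 0.0799 0.0871] 1.3
41 [-59.4  48.2] 23.7 [0.4238 0.0798 0.0874] 3.6
50 [-51.3  56.8] 28.7 [0.43   0.0796 0.0867] 6.3
59 [-41.8  63.9] 33.2 [0.4384 0.0794 0.0854] 8.5
68 [-31.6  69.1] 35.0 [0.4484 0.0791 0.0873] 10.1
77 [-20.7  72.6] 35.0 [0.4593 0.0787 0.0908] 11.5
86 [-9.2 74.3] 35.0 [0.4708 0.0784 0.0925] 11.6
95 [ 1.6 74.6] 35.0 [0.4816 0.0781 0.0928] 10.8
104 [11.7 73.6] 35.0 [0.4917 0.0777 0.0918] 10.1
113 [21.5 70.9] 35.0 [0.5015 0.0774 0.0892] 10.1
[[[0.0, 0.0, -0.62], [-0.0261, 0.0101, 0.0009], 0.0], [[0.0, 0.0, -1.25], [-0.0522, 0.0201, 0.0018], 0.0], [[0.0, 0.0, -1.87], [-0.0782, 0.0302, 0.0028], 0.0], [[0.0, 0.0, -2.49], [-0.1043, 0.0403, 0.0037], 0.0], [[0.0, 0.0, -3.12], [-0.1304, 0.0504, 0.0046], 0.0], [[0.0, 0.0, -3.74], [-0.1565, 0.0604, 0.0055], 0.0], [[0.0, 0.0, -4.36], [-0.1826, 0.0705, 0.0064], 0.0], [[0.0, 0.0, -4.99], [-0.2087, 0.0806, 0.0073], 0.0], [[0.0, 0.0, -5.61], [-0.2347, 0.0907, 0.0082], 0.0], [[0.0, 0.0, -6.23], [-0.2608, 0.1007, 0.0092], 0.0], [[0.0, 0.0, -6.86], [-0.2869, 0.1108, 0.0101], 0.0], [[0.0, 0.0, -7.48], [-0.313, 0.1209, 0.011], 0.0]]
```

```bash
python3 - <<'E'
from h import *
for n,u,v,z in[("servo",356,158,.03),("bearing",409,158,.01),("pinkblade",235,338,.002),("pinkhandle0",210,305,.1),("pinkhandle1",228,333,.1),("purple handle",473,297,.1),("weight",173,283,.03),("oil",168,205,.04)]:
    print(n,unp("top",u,v,z).round(3))
E
rm cmd.json; python3 - <<'E'
from flip import *
put(np.array([.44198,-.24696,.19]),down(-.161-np.pi/2))
rows(line(*tcp(STEP-.11,.10,0),12),.0)
E
```

```text
servo [ 0.675 -0.126  0.03 ]
bearing [ 0.669 -0.25   0.01 ]
pinkblade [0.304 0.182 0.002]
pinkhandle0 [0.368 0.215 0.1  ]
pinkhandle1 [0.308 0.183 0.1  ]
purple handle [ 0.327 -0.319  0.1  ]
weight [0.434 0.303 0.03 ]
oil [0.608 0.302 0.04 ]
[[[0.0, 0.0, -0.62], [-0.0263, 0.0084, 0.0009], 0.0], [[0.0, 0.0, -1.25], [-0.0526, 0.0168, 0.0018], 0.0], [[0.0, 0.0, -1.87], [-0.0789, 0.0253, 0.0028], 0.0], [[0.0, 0.0, -2.49], [-0.1052, 0.0337, 0.0037], 0.0], [[0.0, 0.0, -3.12], [-0.1315, 0.0421, 0.0046], 0.0], [[0.0, 0.0, -3.74], [-0.1578, 0.0505, 0.0055], 0.0], [[0.0, 0.0, -4.36], [-0.1841, 0.059, 0.0064], 0.0], [[0.0, 0.0, -4.99], [-0.2104, 0.0674, 0.0073], 0.0], [[0.0, 0.0, -5.61], [-0.2367, 0.0758, 0.0082], 0.0], [[0.0, 0.0, -6.24], [-0.263, 0.0842, 0.0092], 0.0], [[0.0, 0.0, -6.86], [-0.2893, 0.0926, 0.0101], 0.0], [[0.0, 0.0, -7.48], [-0.3156, 0.1011, 0.011], 0.0]]
```

Emit:
jog_arm([
  [[0,0,-0.62],[-0.0263,0.0084,0.0009],0.0],
  [[0,0,-1.25],[-0.0526,0.0168,0.0018],0.0],
  [[0,0,-1.87],[-0.0789,0.0253,0.0028],0.0],
  [[0,0,-2.49],[-0.1052,0.0337,0.0037],0.0],
  [[0,0,-3.12],[-0.1315,0.0421,0.0046],0.0],
  [[0,0,-3.74],[-0.1578,0.0505,0.0055],0.0],
  [[0,0,-4.36],[-0.1841,0.059,0.0064],0.0],
  [[0,0,-4.99],[-0.2104,0.0674,0.0073],0.0],
  [[0,0,-5.61],[-0.2367,0.0758,0.0082],0.0],
  [[0,0,-6.24],[-0.263,0.0842,0.0092],0.0],
  [[0,0,-6.86],[-0.2893,0.0926,0.0101],0.0],
  [[0,0,-7.48],[-0.3156,0.1011,0.011],0.0],
])

```text
t: 4.72
tool_pos: [0.3916, 0.0818, 0.1774]
tool_rot: [2.187, -2.253, -0.003]
contact_force: [1.2, 0.3, -2.3]
opening: 0.0186
```

```bash
python3 - <<'E'
from flip import *
o=ctrl.get_obs();print(o['t'],o['tool_pos'],get()[0],o['tool_rot'],get()[1].as_rotvec(),o['q'],o['contact_force'],o['opening'])
# dry run: to theta=0 pose at +60mm, then flip
ths=[24,32,41,50,59,68,77,86,95,104,113,113]
rows(seq(ths,.06),0.)
E
```

```text
4.7167 [0.39155812 0.08180207 0.17741233] [0.39277985 0.08076537 0.179     ] [ 2.18651206 -2.25308495 -0.00318486] [ 2.18736458 -2.25500346 -0.        ] [ 1.92779598e-02 -4.97617027e-01  2.16785383e+00  1.39814120e-04
  1.47417960e+00  1.62004887e+00] [ 1.23650383  0.27259052 -2.33607561] 0.018634421135562386
[[[13.52, 0.0, 0.0], [0.0, -0.0265, 0.0329], 0.0], [[18.41, 0.0, 0.0], [0.0, -0.0274, 0.0319], 0.0], [[23.74, 0.0, 0.0], [0.0, -0.031, 0.0316], 0.0], [[28.75, 0.0, 0.0], [0.0, -0.0373, 0.0323], 0.0], [[33.23, 0.0, 0.0], [0.0, -0.0457, 0.0336], 0.0], [[35.0, 0.0, 0.0], [0.0, -0.0556, 0.0317], 0.0], [[35.0, 0.0, 0.0], [0.0, -0.0666, 0.0282], 0.0], [[35.0, 0.0, 0.0], [0.0, -0.0781, 0.0265], 0.0], [[35.0, 0.0, 0.0], [0.0, -0.0889, 0.0262], 0.0], [[35.0, 0.0, 0.0], [0.0, -0.099, 0.0272], 0.0], [[35.0, 0.0, 0.0], [0.0, -0.1088, 0.0298], 0.0], [[35.0, 0.0, 0.0], [0.0, -0.1088, 0.0298], 0.0]]
```

Emit:
jog_arm([
  [[6.8,0,0],[0,-0.0133,0.0165],0.0],
  [[13.5,0,0],[0,-0.0265,0.0329],0.0],
  [[13.5,0,0],[0,-0.0265,0.0329],0.0],
  [[18.4,0,0],[0,-0.0274,0.0319],0.0],
  [[23.7,0,0],[0,-0.031,0.0316],0.0],
  [[28.75,0,0],[0,-0.0373,0.0323],0.0],
  [[33.2,0,0],[0,-0.0457,0.0336],0.0],
  [[35,0,0],[0,-0.0556,0.0317],0.0],
  [[35,0,0],[0,-0.0666,0.0282],0.0],
  [[35,0,0],[0,-0.0781,0.0265],0.0],
  [[35,0,0],[0,-0.0889,0.0262],0.0],
  [[35,0,0],[0,-0.099,0.0272],0.0],
])

```text
t: 5.72
tool_pos: [0.4922, 0.077, 0.1519]
tool_rot: [-1.849, 1.908, -0.597]
contact_force: [0.2, -0.8, -2.4]
opening: 0.0183
```

```bash
python3 - <<'E'
from flip import *
put(*[(lambda p0,r0:(p0+r0.apply([0,-.099,.0272])))(np.array([.39277985,.08076537,.179]),down(A0)),down(A0)*R.from_rotvec([np.radians(35),0,0])])
crop("side",150,130,260,200,3,"pics/e1.png")
o=ctrl.get_obs();print(o['t'],o['tool_pos'],get()[0],o['tool_rot'],get()[1].as_rotvec(),o['q'],o['contact_force'],o['opening'])
E
```

```text
5.7667 [0.49310896 0.07684264 0.1518805 ] [0.49173411 0.07775623 0.1518    ] [-1.84827336  1.90792545 -0.59756372] [-1.84697299  1.90399205 -0.60032639] [ 0.02310124 -0.61808888  2.37009953 -0.04444998  0.7838328   1.6473332 ] [-0.63180327  0.10130924 -0.94654933] 0.01898086204322336
```

View pics/e1.png

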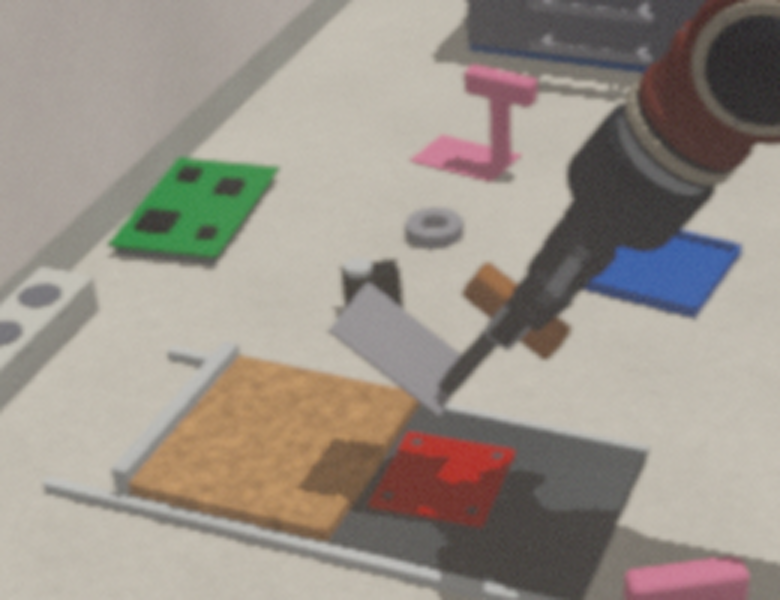

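```bash
cat > kin.py <<'E'
from flip import *
from scipy.optimize import least_squares
D=[([.0533,1.6142,1.476],(.20817,-.58871,.23018)),([-.07142,2.01939,1.19378],(.44237,-.24725,.07022)),([-.20707,1.92843,1.42114],(.44194,-.24683,.18969)),([-.18914,1.94897,1.38468],(.44329,-.24315,.16869)),([-.49762,2.16785,1.47418],(.39156,.08180,.17741)),([-.61809,2.3701,.78383],(.49311,.07684,.15188))]
def fk(m,q):
    a1,h,L1,L2,be,T,d=m;q2,q3,q5=q
    return a1+L1*np.sin(q2)+L2*np.sin(q2+q3+be)+T*np.sin(q2+q3+q5), h+L1*np.cos(q2)+L2*np.cos(q2+q3+be)+T*np.cos(q2+q3+q5)
def f(m):
    r=[]
    for q,p in D:
        a,b=fk(m,q); r+=[a-np.sqrt(p[0]**2+p[1]**2-m[6]**2),b-p[2]]
    return np.r_[np.array(r)*1e3,(m[5]-.25)*3,m[4]*1]
s=least_squares(f,[0.05,.35,.4,.4,-.0,.25,.074]);M=s.x
if __name__=="__main__":
    print(M.round(4),f(M).round(2))
    for th in [0,15,24,32,41,50,59,68,86,104]:
        E,phi=Epath(th);p,r=tcp(STEP+E[0]/1e3,E[1]/1e3,np.radians(phi))
        rho=np.sqrt(p[0]**2+p[1]**2-M[6]**2)
        t=least_squares(lambda q:np.r_[np.array(fk(M,[q[0],q[1],np.pi-np.radians(phi)-q[0]-q[1]]))-[rho,p[2]]],[-.4,2.2]).x
        print(th,t.round(3),round(np.pi-np.radians(phi)-t.sum(),3))
    r0=get()[1]
    o=ctrl.get_obs(); rt=R.from_rotvec(o['tool_rot']);pt=o['tool_pos']
    # tool axes: spatula x = -tool y, spatula y=-tool x?, z=-tool z
    for n in('side',):
        P=[]
        for x,y,z in[(.085,.03,EZ),(.085,-.03,EZ),(-.005,.03,EZ),(-.005,-.03,EZ),(.035,.01,.019+.012),(-.035,.01,.019-.012)]:
            P.append(pt+rt.apply([-y,-x,-z]))
        pp=proj(n,P);print(pp.round(1))
        crop(n,150,130,260,200,3,"pics/e2.png",None,pp)
E
python3 kin.py
```

```text
[0.0012 0.2361 0.4254 0.617  0.1551 0.2769 0.0658] [-0.05  0.01 -0.02  0.08  0.02  0.07 -0.03  0.08 -0.04  0.16  0.13 -0.41
  0.08  0.16]
0 [-0.285  2.185] 1.234
15 [-0.429  2.288] 1.133
24 [-0.509  2.346] 1.069
32 [-0.582  2.4  ] 1.002
41 [-0.65   2.455] 0.923
50 [-0.699  2.5  ] 0.838
59 [-0.723  2.535] 0.75
68 [-0.704  2.53 ] 0.705
86 [-0.613  2.472] 0.672
104 [-0.526  2.423] 0.634
[[258.4 240.4]
 [271.4 224.3]
 [295.3 269.1]
 [306.5 251.9]
 [308.3 221. ]
 [331.  251.7]]
```

View pics/e2.png

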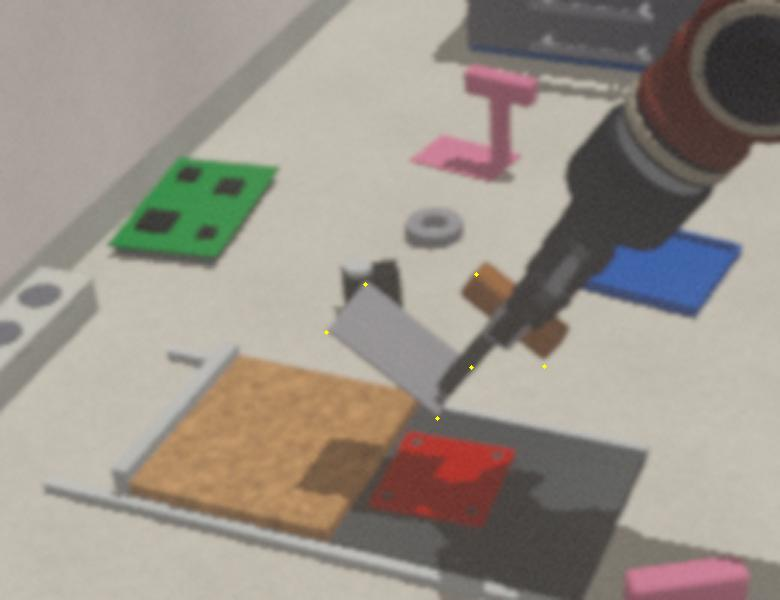

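```bash
sed -i 's/phi=min(35.,.75\*/phi=min(28.,.65*/' flip.py; python3 kin.py | sed -n 2,12p; python3 - <<'E'
from flip import *
print(get()[0])
rows(line(*tcp(STEP-.105,.02,0),10),.0)
E
```

```text
0.08  0.16]
0 [-0.284  2.184] 1.235
15 [-0.412  2.271] 1.153
24 [-0.482  2.319] 1.1
32 [-0.545  2.364] 1.045
41 [-0.604  2.408] 0.979
50 [-0.647  2.445] 0.909
59 [-0.66   2.462] 0.851
68 [-0.626  2.434] 0.845
86 [-0.548  2.379] 0.822
104 [-0.471  2.332] 0.792
[0.49173411 0.07775623 0.1518    ]
[[[-3.5, 0.0, 0.0], [0.0, 0.0107, -0.0011], 0.0], [[-7.0, 0.0, 0.0], [0.0, 0.0215, -0.0021], 0.0], [[-10.5, 0.0, 0.0], [0.0, 0.0322, -0.0032], 0.0], [[-14.0, 0.0, 0.0], [0.0, 0.0429, -0.0043], 0.0], [[-17.5, 0.0, 0.0], [0.0, 0.0536, -0.0053], 0.0], [[-21.0, 0.0, 0.0], [0.0, 0.0644, -0.0064], 0.0], [[-24.5, 0.0, 0.0], [0.0, 0.0751, -0.0075], 0.0], [[-28.0, 0.0, 0.0], [0.0, 0.0858, -0.0085], 0.0], [[-31.5, 0.0, 0.0], [0.0, 0.0965, -0.0096], 0.0], [[-35.0, 0.0, 0.0], [0.0, 0.1073, -0.0106], 0.0]]
```

Emit:
jog_arm([
  [[-3.5,0,0],[0,0.0107,-0.0011],0.0],
  [[-7,0,0],[0,0.0215,-0.0021],0.0],
  [[-10.5,0,0],[0,0.0322,-0.0032],0.0],
  [[-14,0,0],[0,0.0429,-0.0043],0.0],
  [[-17.5,0,0],[0,0.0536,-0.0053],0.0],
  [[-21,0,0],[0,0.0644,-0.0064],0.0],
  [[-24.5,0,0],[0,0.0751,-0.0075],0.0],
  [[-28,0,0],[0,0.0858,-0.0085],0.0],
  [[-31.5,0,0],[0,0.0965,-0.0096],0.0],
  [[-35,0,0],[0,0.1073,-0.0106],0.0],
  [[-35,0,0],[0,0.1073,-0.0106],0.0],
  [[-35,0,0],[0,0.1073,-0.0106],0.0],
])

```text
t: 6.87
tool_pos: [0.3978, 0.0803, 0.099]
tool_rot: [2.187, -2.255, -0.0]
contact_force: [-0.4, 1.3, -1.8]
opening: 0.0184
```

```bash
python3 - <<'E'
from flip import *
o=ctrl.get_obs();print(o['t'],o['tool_pos'],get()[0],o['tool_rot'],get()[1].as_rotvec(),o['contact_force'],o['opening'],tcp(STEP-.105,.02,0)[0])
rt=R.from_rotvec(o['tool_rot']);pt=o['tool_pos']
P=[pt+rt.apply([-y,-x,-z]) for x,y,z in[(.085,.03,EZ),(.085,-.03,EZ),(-.005,.03,EZ),(.035,.01,.031),(-.035,.01,.007)]]
crop("side",240,180,160,150,5,"pics/f1.png",None,proj("side",P))
E
```

```text
6.8667 [0.39781724 0.08027375 0.09903977] [0.3978026  0.08061263 0.09893826] [ 2.18702593e+00 -2.25495406e+00 -3.77685758e-04] [ 2.18742024e+00 -2.25494946e+00 -8.71967125e-17] [-0.3508993   1.29053989 -1.80647346] 0.018405429779795736 [0.39780492 0.08060188 0.099     ]
```

View pics/f1.png

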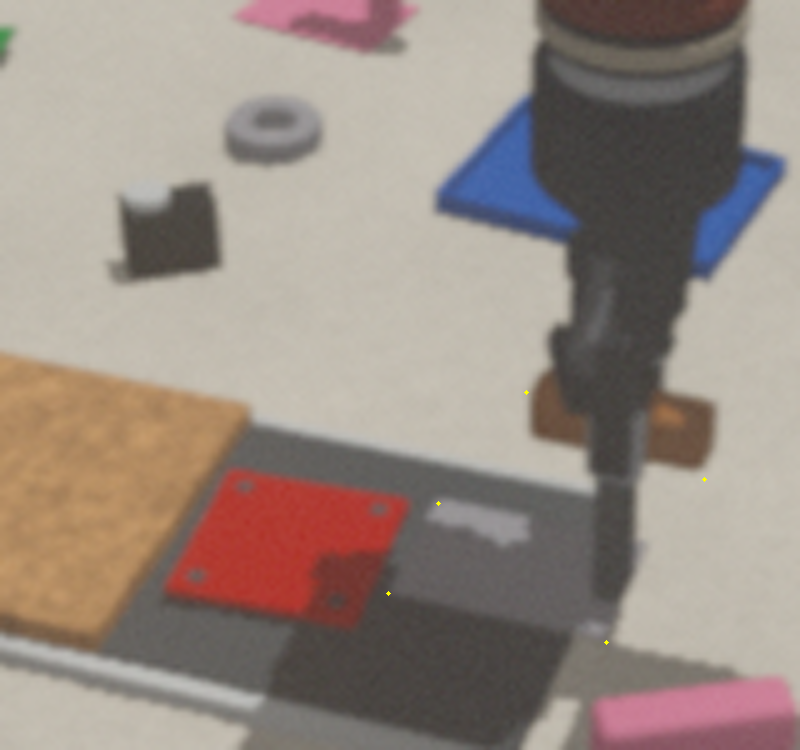

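Emit:
jog_arm([
  [[0,0,0],[0,0,0.004],0.0],
  [[0,0,0],[0,0,0.008],0.0],
  [[0,0,0],[0,0,0.012],0.0],
  [[0,0,0],[0,0,0.015],0.0],
  [[0,0,0],[0,0,0.015],0.0],
  [[0,0,0],[0,0,0.015],0.0],
  [[0,0,0],[0,0,0.015],0.0],
])

```text
t: 7.5
tool_pos: [0.3981, 0.0804, 0.0843]
tool_rot: [-2.187, 2.255, -0.0]
contact_force: [0.0, -0.1, -1.6]
opening: 0.0187
```

Emit:
jog_arm([
  [[0,0,0],[0,0,0.001],0.0],
  [[0,0,0],[0,0,0.002],0.0],
  [[0,0,0],[0,0,0.002],0.0],
  [[0,0,0],[0,0,0.002],0.0],
])

```text
t: 7.83
tool_pos: [0.3981, 0.0804, 0.0822]
tool_rot: [2.187, -2.255, -0.0]
contact_force: [0.5, 0.6, -1.8]
opening: 0.0183
```

Emit:
jog_arm([
  [[0,0,0],[0,0,0.001],0.0],
  [[0,0,0],[0,0,0.001],0.0],
  [[0,0,0],[0,0,0.001],0.0],
])

```text
t: 8.08
tool_pos: [0.398, 0.0804, 0.0812]
tool_rot: [2.187, -2.255, -0.0]
contact_force: [-0.2, 0.4, -1.1]
opening: 0.0188
```

Emit:
jog_arm([
  [[0,0,0],[0,0,0.001],0.0],
  [[0,0,0],[0,0,0.001],0.0],
  [[0,0,0],[0,0,0.001],0.0],
])

```text
t: 8.33
tool_pos: [0.398, 0.0804, 0.0802]
tool_rot: [2.187, -2.255, -0.0]
contact_force: [-0.3, 0.6, -2.4]
opening: 0.0186
```

Emit:
jog_arm([
  [[0,0,0],[0,0,0.001],0.0],
  [[0,0,0],[0,0,0.001],0.0],
  [[0,0,0],[0,0,0.001],0.0],
])

```text
t: 8.58
tool_pos: [0.398, 0.0803, 0.0791]
tool_rot: [2.187, -2.255, -0.0]
contact_force: [0.4, -0.4, -1.4]
opening: 0.0183
```

Emit:
jog_arm([
  [[0,0,0],[0,0,0.001],0.0],
  [[0,0,0],[0,0,0.001],0.0],
  [[0,0,0],[0,0,0.001],0.0],
])

```text
t: 8.83
tool_pos: [0.3981, 0.0804, 0.0782]
tool_rot: [-2.187, 2.255, -0.0]
contact_force: [0.3, 0.3, -1.9]
opening: 0.0187
```

Emit:
jog_arm([
  [[0,0,0],[0,0,0.001],0.0],
  [[0,0,0],[0,0,0.001],0.0],
  [[0,0,0],[0,0,0.001],0.0],
])

```text
t: 9.08
tool_pos: [0.3984, 0.0803, 0.0781]
tool_rot: [-2.187, 2.255, -0.001]
contact_force: [-2.1, -0.8, 5.2]
opening: 0.0185
```

```bash
sed -i 's/^PZ=.*/PZ=.0115/' flip.py; python3 - <<'E'
from flip import *
p,r=get(); put(p+r.apply([0,0,.022]),r); print(get()[0])
rows(line(*tcp(STEP-.105,.0009,0),2)+[ (lambda q:q)(tcp(STEP-.105+.003*k,.0009,0)) for k in range(1,8)],0.)
E
```

```text
[0.3978026  0.08061263 0.07693826]
[[[0.0, 0.0, 0.0], [0.0, 0.0, -0.001], 0.0], [[0.0, 0.0, 0.0], [0.0, 0.0, -0.002], 0.0], [[0.0, 0.0, 0.0], [0.0, -0.003, -0.002], 0.0], [[0.0, 0.0, 0.0], [0.0, -0.006, -0.002], 0.0], [[0.0, 0.0, 0.0], [0.0, -0.009, -0.002], 0.0], [[0.0, 0.0, 0.0], [0.0, -0.012, -0.002], 0.0], [[0.0, 0.0, 0.0], [0.0, -0.015, -0.002], 0.0], [[0.0, 0.0, 0.0], [0.0, -0.018, -0.002], 0.0], [[0.0, 0.0, 0.0], [0.0, -0.021, -0.002], 0.0]]
```

Emit:
jog_arm([
  [[0,0,0],[0,0,-0.001],0.0],
  [[0,0,0],[0,0,-0.002],0.0],
  [[0,0,0],[0,-0.003,-0.002],0.0],
  [[0,0,0],[0,-0.006,-0.002],0.0],
  [[0,0,0],[0,-0.009,-0.002],0.0],
  [[0,0,0],[0,-0.012,-0.002],0.0],
  [[0,0,0],[0,-0.015,-0.002],0.0],
  [[0,0,0],[0,-0.018,-0.002],0.0],
  [[0,0,0],[0,-0.021,-0.002],0.0],
  [[0,0,0],[0,-0.021,-0.002],0.0],
  [[0,0,0],[0,-0.021,-0.002],0.0],
])

```text
t: 10.0
tool_pos: [0.4192, 0.0797, 0.0792]
tool_rot: [2.187, -2.255, -0.0]
contact_force: [-0.3, 0.3, -2.1]
opening: 0.0186
```

```bash
python3 - <<'E'
from flip import *
crop("side",240,220,130,100,6,"pics/f2.png")
crop("top",225,160,100,120,4.8,"pics/f3.png")
o=ctrl.get_obs();print(o['t'],o['tool_pos'],get()[0],o['contact_force'],o['opening'])
E
```

```text
10.1 [0.41896688 0.07973875 0.07916016] [0.4187929  0.07997433 0.07893826] [-0.05801747 -0.65879441 -1.76821938] 0.018364511289914745
```

View pics/f2.png

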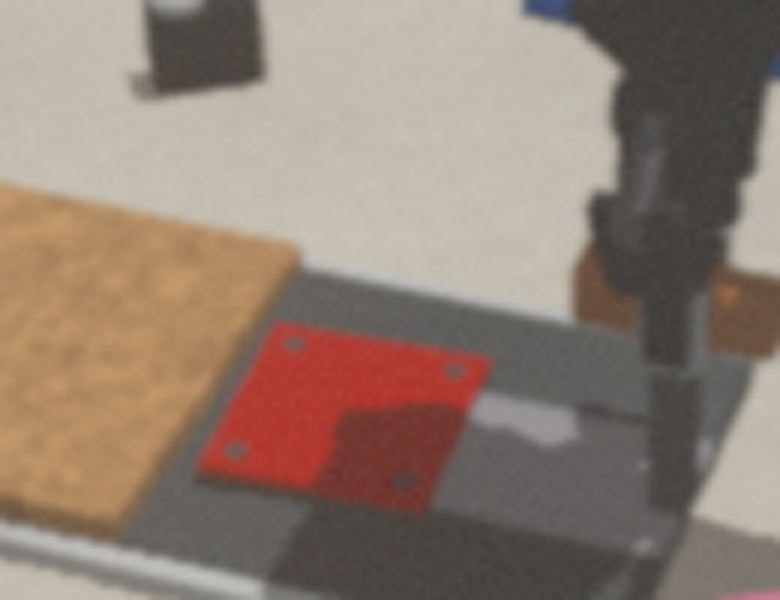

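View pics/f3.png

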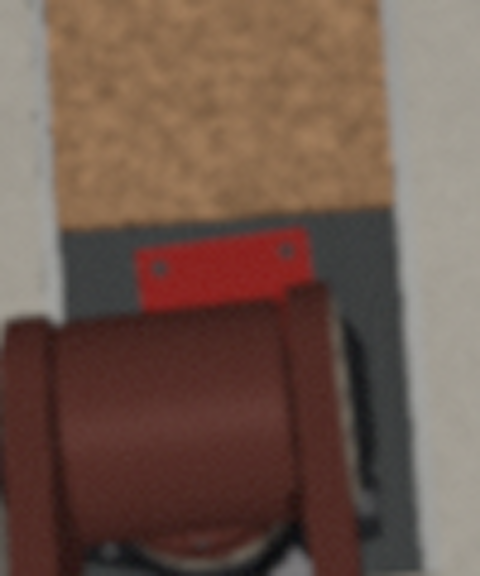

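The blade now meets the cover's rim at crop (465,400), and the cover is undisturbed. I'll keep sliding in slowly.

Emit:
jog_arm([
  [[0,0,0],[0,-0.001,0],0.0],
  [[0,0,0],[0,-0.002,0],0.0],
  [[0,0,0],[0,-0.003,0],0.0],
  [[0,0,0],[0,-0.004,0],0.0],
  [[0,0,0],[0,-0.005,0],0.0],
  [[0,0,0],[0,-0.006,0],0.0],
  [[0,0,0],[0,-0.007,0],0.0],
  [[0,0,0],[0,-0.008,0],0.0],
])

```text
t: 10.77
tool_pos: [0.4271, 0.0795, 0.0792]
tool_rot: [2.187, -2.255, -0.0]
contact_force: [-0.8, -0.0, -2.2]
opening: 0.0183
```

```bash
python3 - <<'E'
from flip import *
p,r=get(); put(p+r.apply([0,-.008,0]),r)
crop("side",240,220,130,100,6,"pics/f4.png")
o=ctrl.get_obs();print(o['t'],o['tool_pos'],get()[0],o['contact_force'],o['opening'])
E
```

```text
10.8167 [0.42731584 0.07944485 0.07928667] [0.4267892  0.07973117 0.07893826] [ 0.42038434  0.02741231 -2.06110453] 0.01849579618416169
```

View pics/f4.png

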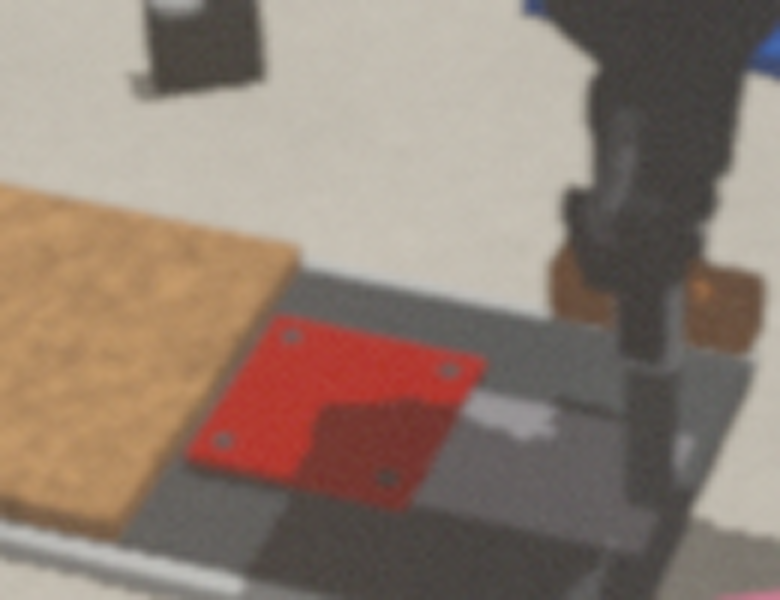

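Emit:
jog_arm([
  [[0,0,0],[0,-0.001,0],0.0],
  [[0,0,0],[0,-0.002,0],0.0],
  [[0,0,0],[0,-0.003,0],0.0],
  [[0,0,0],[0,-0.004,0],0.0],
  [[0,0,0],[0,-0.004,0],0.0],
])

```text
t: 11.23
tool_pos: [0.4313, 0.0793, 0.0793]
tool_rot: [-2.187, 2.255, -0.0]
contact_force: [-0.0, 0.1, -2.1]
opening: 0.0185
```

Emit:
jog_arm([
  [[0,0,0],[0,-0.001,0],0.0],
  [[0,0,0],[0,-0.001,0],0.0],
  [[0,0,0],[0,-0.001,0],0.0],
])

```text
t: 11.48
tool_pos: [0.4322, 0.0793, 0.0793]
tool_rot: [-2.187, 2.255, -0.0]
contact_force: [-0.3, -0.2, -2.3]
opening: 0.0183
```

Emit:
jog_arm([
  [[0,0,0],[0,-0.001,0],0.0],
  [[0,0,0],[0,-0.001,0],0.0],
  [[0,0,0],[0,-0.001,0],0.0],
])

```text
t: 11.73
tool_pos: [0.4332, 0.0793, 0.0793]
tool_rot: [-2.187, 2.255, -0.0]
contact_force: [0.3, -0.2, -2.1]
opening: 0.0183
```

Emit:
jog_arm([
  [[0,0,0],[0,-0.001,0],0.0],
  [[0,0,0],[0,-0.001,0],0.0],
  [[0,0,0],[0,-0.001,0],0.0],
])

```text
t: 11.98
tool_pos: [0.4341, 0.0793, 0.0792]
tool_rot: [2.187, -2.255, -0.0]
contact_force: [-1.1, -0.6, -2.1]
opening: 0.0182
```

Emit:
jog_arm([
  [[0,0,0],[0,-0.0007,0],0.0],
  [[0,0,0],[0,-0.0007,0],0.0],
  [[0,0,0],[0,-0.0007,0],0.0],
])

```text
t: 12.23
tool_pos: [0.4343, 0.0793, 0.0791]
tool_rot: [2.187, -2.254, -0.001]
contact_force: [-2.5, 0.8, -0.9]
opening: 0.0188
```

Emit:
jog_arm([
  [[0,0,0],[0,-0.0004,0],0.0],
  [[0,0,0],[0,-0.0004,0],0.0],
  [[0,0,0],[0,-0.0004,0],0.0],
])

```text
t: 12.48
tool_pos: [0.4345, 0.0793, 0.079]
tool_rot: [2.186, -2.254, -0.002]
contact_force: [-4.4, -0.2, 0.4]
opening: 0.0186
```

Emit:
jog_arm([
  [[0,0,0],[0,-0.0002,0],0.0],
  [[0,0,0],[0,-0.0002,0],0.0],
  [[0,0,0],[0,-0.0002,0],0.0],
  [[0,0,0],[0,-0.0002,0],0.0],
])

```text
t: 12.82
tool_pos: [0.4346, 0.0793, 0.079]
tool_rot: [2.186, -2.254, -0.002]
contact_force: [-5.6, 0.5, 1.3]
opening: 0.0186
```

```bash
python3 - <<'E'
from flip import *
p,r=get(); put(p+r.apply([0,-.0083,0]),r)
crop("side",240,220,130,100,6,"pics/f5.png")
o=ctrl.get_obs();print(o['t'],o['tool_pos'],get()[0],o['contact_force'],o['wrist_torque'],o['tool_rot'],o['opening'])
print((get()[1].inv()*R.from_rotvec(o['tool_rot'])).as_rotvec(True))
E
```

```text
12.8667 [0.43454421 0.07928437 0.07891794] [0.43508537 0.07947889 0.07893826] [-5.4484118   0.66677483 -0.19792384] [ 0.04409751  1.13602274 -0.05543371] [ 2.18632188 -2.25383918 -0.00258614] 0.018718941006931434
[-0.13000157 -0.0015317   0.00055865]
```

View pics/f5.png

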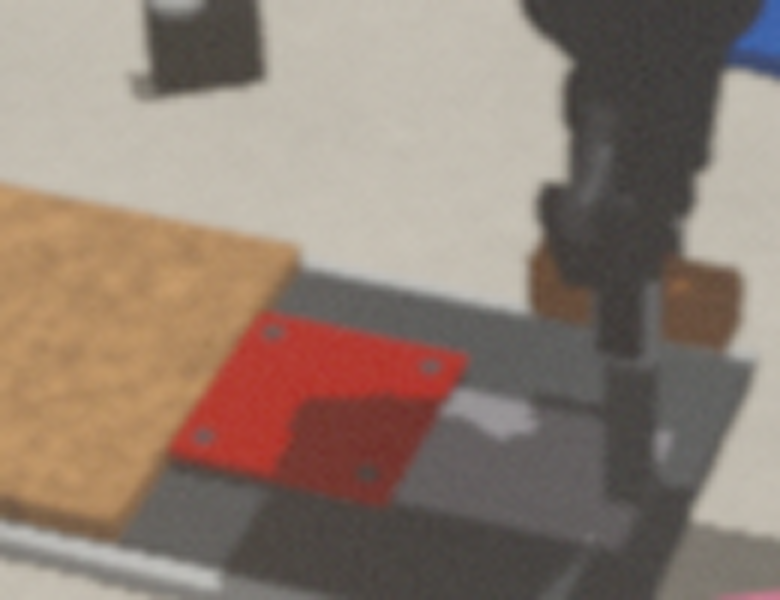

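```bash
sed -i 's/^STEP=.*/STEP=.0038/' flip.py; python3 - <<'E'
from flip import *
print(tcp(STEP-.07,.0009,0)[0])
rows([tcp(STEP-.072,.0009,0),tcp(STEP-.074,.0009,0),tcp(STEP-.074,.0009,0)]+seq([0,2,4,6,8,10,12,12,12],0,-34.),0.)
E
```

```text
[0.4341881  0.07949549 0.0789    ]
[[[0.0, 0.0, 0.0], [0.0, 0.0029, 0.0], 0.0], [[0.0, 0.0, 0.0], [0.0, 0.0049, 0.0], 0.0], [[0.0, 0.0, 0.0], [0.0, 0.0049, 0.0], 0.0], [[0.41, 0.0, 0.0], [0.0, 0.0054, -0.0004], 0.0], [[1.34, 0.0, 0.0], [0.0, 0.0066, -0.0013], 0.0], [[2.27, 0.0, 0.0], [0.0, 0.0077, -0.0021], 0.0], [[3.19, 0.0, 0.0], [0.0, 0.0087, -0.0029], 0.0], [[4.12, 0.0, 0.0], [0.0, 0.0096, -0.0037], 0.0], [[5.04, 0.0, 0.0], [0.0, 0.0103, -0.0045], 0.0], [[5.97, 0.0, 0.0], [0.0, 0.011, -0.0052], 0.0], [[5.97, 0.0, 0.0], [0.0, 0.011, -0.0052], 0.0], [[5.97, 0.0, 0.0], [0.0, 0.011, -0.0052], 0.0]]
```

Emit:
jog_arm([
  [[0,0,0],[0,0.0029,0],0.0],
  [[0,0,0],[0,0.0049,0],0.0],
  [[0,0,0],[0,0.0049,0],0.0],
  [[0.41,0,0],[0,0.0054,-0.0004],0.0],
  [[1.34,0,0],[0,0.0066,-0.0013],0.0],
  [[2.27,0,0],[0,0.0077,-0.0021],0.0],
  [[3.19,0,0],[0,0.0087,-0.0029],0.0],
  [[4.12,0,0],[0,0.0096,-0.0037],0.0],
  [[5.04,0,0],[0,0.0103,-0.0045],0.0],
  [[5.97,0,0],[0,0.011,-0.0052],0.0],
  [[5.97,0,0],[0,0.011,-0.0052],0.0],
  [[5.97,0,0],[0,0.011,-0.0052],0.0],
])

```text
t: 13.87
tool_pos: [0.4241, 0.0796, 0.0845]
tool_rot: [-2.135, 2.201, -0.115]
contact_force: [1.8, -0.4, -1.5]
opening: 0.0187
```

```bash
python3 - <<'E'
from flip import *
crop("side",240,220,130,100,6,"pics/g1.png")
o=ctrl.get_obs();print(o['t'],o['tool_pos'],get()[0],o['contact_force'],o['wrist_torque'],o['tool_rot'],o['opening'])
print((get()[1].inv()*R.from_rotvec(o['tool_rot'])).as_rotvec(True))
E
```

```text
13.9167 [0.42426105 0.07957321 0.08449907] [0.42409045 0.07981323 0.08413826] [ 0.09105719 -0.67081373 -1.65679661] [0.05893906 0.26559686 0.05937008] [-2.13542261  2.20124346 -0.11488818] 0.018322201839435514
[ 0.00549089 -0.00038649 -0.00266276]
```

View pics/g1.png

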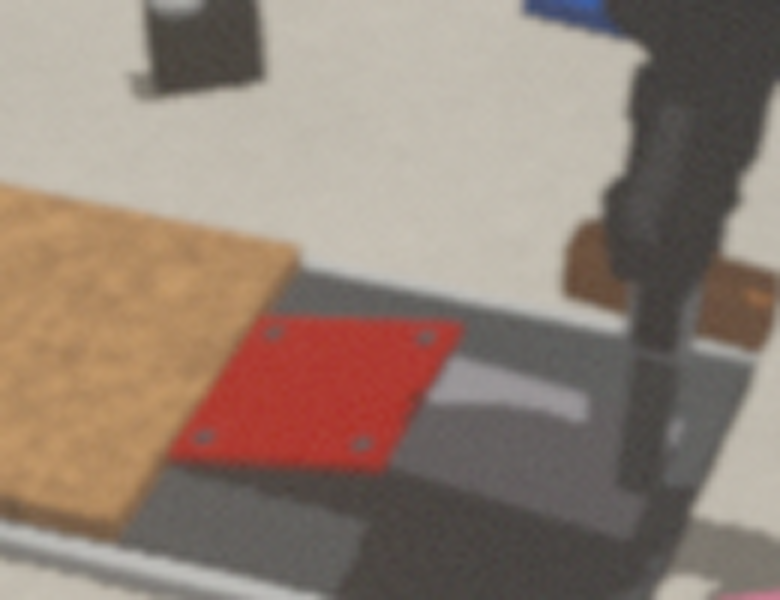

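```bash
python3 - <<'E'
from flip import *
ths=[19,27,36,45,54,63,72,81,90,99,108,114]
print([round(Epath(t,-34.)[1],1) for t in ths])
rows(seq(ths,0,-34.),0.)
E
```

```text
[np.float64(9.2), np.float64(13.2), np.float64(17.9), np.float64(22.3), np.float64(26.4), 28.0, 28.0, 28.0, 28.0, 28.0, 28.0, 28.0]
[[[3.21, 0.0, 0.0], [0.0, 0.001, -0.0025], 0.0], [[7.23, 0.0, 0.0], [0.0, 0.0008, -0.005], 0.0], [[11.9, 0.0, 0.0], [0.0, -0.0016, -0.007], 0.0], [[16.36, 0.0, 0.0], [0.0, -0.0064, -0.0077], 0.0], [[20.48, 0.0, 0.0], [0.0, -0.0132, -0.0074], 0.0], [[22.03, 0.0, 0.0], [0.0, -0.0228, -0.0098], 0.0], [[22.03, 0.0, 0.0], [0.0, -0.0337, -0.0131], 0.0], [[22.03, 0.0, 0.0], [0.0, -0.0451, -0.0147], 0.0], [[22.03, 0.0, 0.0], [0.0, -0.0566, -0.0144], 0.0], [[22.03, 0.0, 0.0], [0.0, -0.0666, -0.0132], 0.0], [[22.03, 0.0, 0.0], [0.0, -0.0763, -0.0104], 0.0], [[22.03, 0.0, 0.0], [0.0, -0.0825, -0.0077], 0.0]]
```

Emit:
jog_arm([
  [[3.2,0,0],[0,0.001,-0.0025],0.0],
  [[7.2,0,0],[0,0.0008,-0.005],0.0],
  [[11.9,0,0],[0,-0.0016,-0.007],0.0],
  [[16.4,0,0],[0,-0.0064,-0.0077],0.0],
  [[20.5,0,0],[0,-0.0132,-0.0074],0.0],
  [[22,0,0],[0,-0.0228,-0.0098],0.0],
  [[22,0,0],[0,-0.0337,-0.0131],0.0],
  [[22,0,0],[0,-0.0451,-0.0147],0.0],
  [[22,0,0],[0,-0.0566,-0.0144],0.0],
  [[22,0,0],[0,-0.0666,-0.0132],0.0],
  [[22,0,0],[0,-0.0763,-0.0104],0.0],
  [[22,0,0],[0,-0.0825,-0.0077],0.0],
])

```text
t: 14.92
tool_pos: [0.5067, 0.077, 0.101]
tool_rot: [-1.921, 1.981, -0.494]
contact_force: [-0.0, 0.3, -2.1]
opening: 0.0183
```

```bash
python3 - <<'E'
from flip import *
crop("side",160,160,220,160,3.6,"pics/g2.png")
o=ctrl.get_obs();print(o['t'],o['tool_pos'],get()[0],o['contact_force'],o['wrist_torque'],o['tool_rot'],o['opening'])
E
```

```text
14.9667 [0.50685013 0.07689816 0.10057836] [0.50530461 0.07734356 0.10037714] [-0.00287223 -0.2033536  -1.8113832 ] [-0.02653127  0.46967934 -0.00326611] [-1.92130601  1.98137847 -0.49320762] 0.018666903069570993
```

View pics/g2.png

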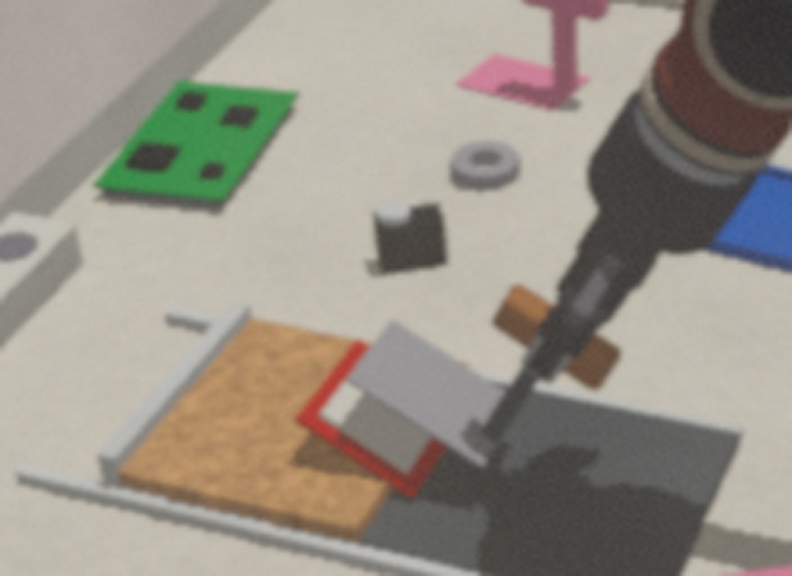

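Emit:
jog_arm([
  [[0,0,0],[0,0,0],0.0],
  [[0,0,0],[0,0,0],0.0],
  [[0,0,0],[0,0,0],0.0],
  [[0,0,0],[0,0,0],0.0],
])

```text
t: 15.3
tool_pos: [0.5052, 0.0772, 0.1007]
tool_rot: [-1.922, 1.981, -0.493]
contact_force: [-0.4, 0.1, -1.8]
opening: 0.0185
```

```bash
python3 - <<'E'
from flip import *
crop("side",160,160,220,160,3.6,"pics/g3.png")
o=ctrl.get_obs();print(o['t'],o['tool_pos'],get()[0],o['contact_force'])
E
```

```text
15.35 [0.50529431 0.07712976 0.10072807] [0.50530461 0.07734356 0.10037714] [-1.73038891 -0.00496382 -2.63567576]
```

View pics/g3.png

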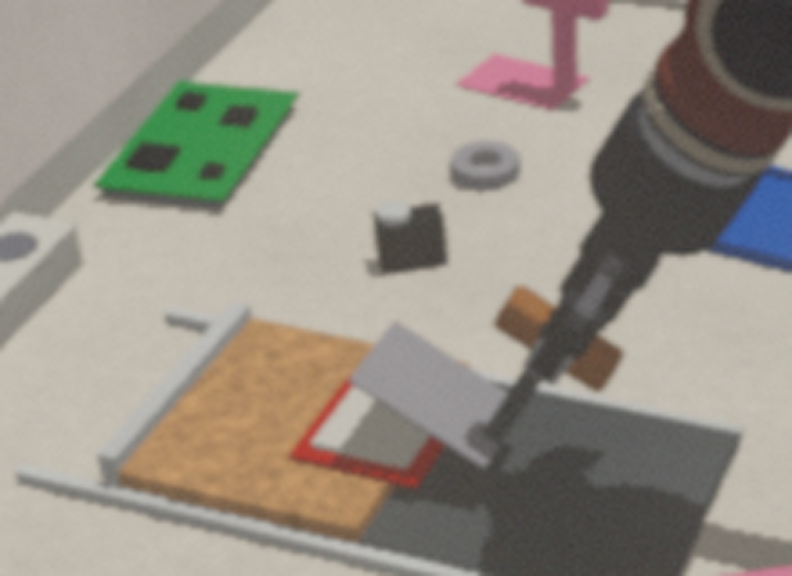

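```bash
python3 - <<'E'
from flip import *
p,r=get()
L=line(p+[0,0,.07],r,4); put(*L[-1]); L2=line([.44,.079,.2],down(A0),8); put(p,r)
rows(L+L2,0.)
E
```

```text
[[[0.0, 0.0, 0.0], [0.0, -0.0082, -0.0155], 0.0], [[0.0, 0.0, 0.0], [0.0, -0.0164, -0.0309], 0.0], [[0.0, 0.0, 0.0], [0.0, -0.0246, -0.0464], 0.0], [[0.0, 0.0, 0.0], [0.0, -0.0329, -0.0618], 0.0], [[-3.5, 0.0, 0.0], [0.0, -0.0274, -0.0689], 0.0], [[-7.0, 0.0, 0.0], [0.0001, -0.0219, -0.076], 0.0], [[-10.5, 0.0, 0.0], [0.0001, -0.0164, -0.0831], 0.0], [[-14.0, 0.0, 0.0], [0.0002, -0.011, -0.0902], 0.0], [[-17.5, 0.0, 0.0], [0.0002, -0.0055, -0.0973], 0.0], [[-21.0, 0.0, 0.0], [0.0002, 0.0, -0.1044], 0.0], [[-24.5, 0.0, 0.0], [0.0003, 0.0054, -0.1115], 0.0], [[-28.0, 0.0, 0.0], [0.0003, 0.0109, -0.1186], 0.0]]
```

Emit:
jog_arm([
  [[0,0,0],[0,-0.0082,-0.0155],0.0],
  [[0,0,0],[0,-0.0164,-0.0309],0.0],
  [[0,0,0],[0,-0.0246,-0.0464],0.0],
  [[0,0,0],[0,-0.0329,-0.0618],0.0],
  [[-3.5,0,0],[0,-0.0274,-0.0689],0.0],
  [[-7,0,0],[0.0001,-0.0219,-0.076],0.0],
  [[-10.5,0,0],[0.0001,-0.0164,-0.0831],0.0],
  [[-14,0,0],[0.0002,-0.011,-0.0902],0.0],
  [[-17.5,0,0],[0.0002,-0.0055,-0.0973],0.0],
  [[-21,0,0],[0.0002,0,-0.1044],0.0],
  [[-24.5,0,0],[0.0003,0.0054,-0.1115],0.0],
  [[-28,0,0],[0.0003,0.0109,-0.1186],0.0],
])

```text
t: 16.35
tool_pos: [0.4402, 0.0788, 0.2011]
tool_rot: [2.187, -2.254, -0.002]
contact_force: [-0.1, 0.0, -1.5]
opening: 0.0181
```

```bash
python3 - <<'E'
from flip import *
crop("side",160,200,200,140,3.9,"pics/g4.png")
crop("top",225,115,100,130,4.5,"pics/g5.png")
o=ctrl.get_obs();print(o['t'],o['tool_pos'],get()[0],o['contact_force'])
# reverse path to tray
p=np.array([.442,-.247]);
rows(line([.442,-.247,.19],down(-.161-np.pi/2),12),0.)
E
```

```text
16.45 [0.44133517 0.07874362 0.20127528] [0.44002221 0.07902862 0.19997748] [ 0.38940649  0.89427475 -1.94864315]
[[[0.0, 0.0, 0.62], [0.0272, -0.001, 0.0008], 0.0], [[0.0, 0.0, 1.25], [0.0543, -0.002, 0.0017], 0.0], [[0.0, 0.0, 1.87], [0.0815, -0.003, 0.0025], 0.0], [[0.0, 0.0, 2.49], [0.1086, -0.004, 0.0033], 0.0], [[0.0, 0.0, 3.12], [0.1358, -0.005, 0.0042], 0.0], [[0.0, 0.0, 3.74], [0.1629, -0.0059, 0.005], 0.0], [[0.0, 0.0, 4.36], [0.1901, -0.0069, 0.0058], 0.0], [[0.0, 0.0, 4.99], [0.2172, -0.0079, 0.0067], 0.0], [[0.0, 0.0, 5.61], [0.2444, -0.0089, 0.0075], 0.0], [[0.0, 0.0, 6.24], [0.2715, -0.0099, 0.0083], 0.0], [[0.0, 0.0, 6.86], [0.2987, -0.0109, 0.0091], 0.0], [[0.0, 0.0, 7.48], [0.3258, -0.0119, 0.01], 0.0]]
```

View pics/g4.png

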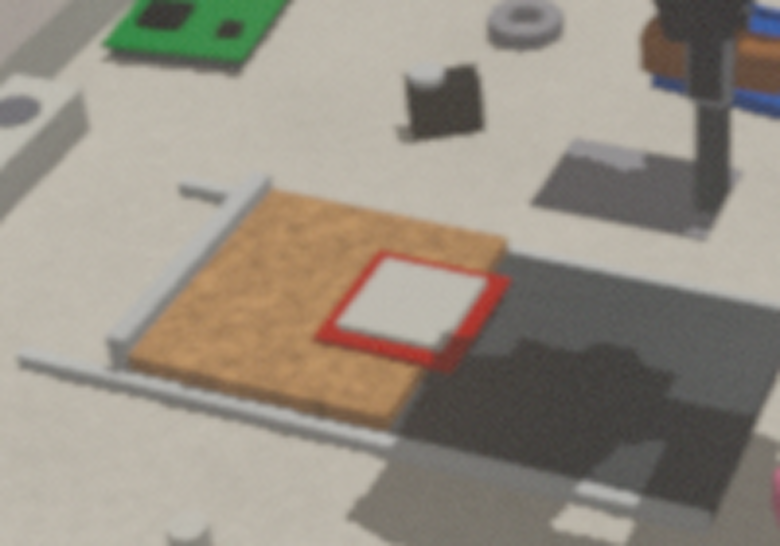

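View pics/g5.png

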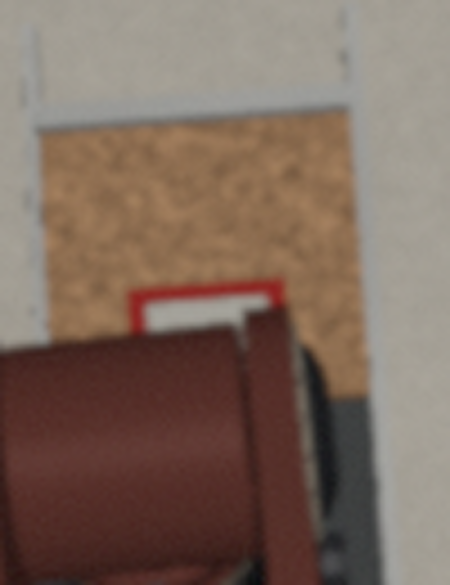

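The cover lies white side up on the cork, centred at crop (412,305), with its near edge overhanging the step slightly. Next I return the spatula.

Emit:
jog_arm([
  [[0,0,0.62],[0.0272,-0.001,0.0008],0.0],
  [[0,0,1.25],[0.0543,-0.002,0.0017],0.0],
  [[0,0,1.87],[0.0815,-0.003,0.0025],0.0],
  [[0,0,2.49],[0.1086,-0.004,0.0033],0.0],
  [[0,0,3.12],[0.1358,-0.005,0.0042],0.0],
  [[0,0,3.74],[0.1629,-0.0059,0.005],0.0],
  [[0,0,4.36],[0.1901,-0.0069,0.0058],0.0],
  [[0,0,4.99],[0.2172,-0.0079,0.0067],0.0],
  [[0,0,5.61],[0.2444,-0.0089,0.0075],0.0],
  [[0,0,6.24],[0.2715,-0.0099,0.0083],0.0],
  [[0,0,6.86],[0.2987,-0.0109,0.0091],0.0],
  [[0,0,7.48],[0.3258,-0.0119,0.01],0.0],
])

```text
t: 17.45
tool_pos: [0.4422, -0.2487, 0.1901]
tool_rot: [-2.035, 2.393, -0.003]
contact_force: [-0.0, -0.5, -2.1]
opening: 0.0184
```

Emit:
jog_arm([
  [[0,0,0],[0,0,0.01],0.0],
  [[0,0,0],[0,0,0.025],0.0],
  [[0,0,0],[0,0,0.04],0.0],
  [[0,0,0],[0,0,0.055],0.0],
  [[0,0,0],[0,0,0.07],0.0],
  [[0,0,0],[0,0,0.085],0.0],
  [[0,0,0],[0,0,0.095],0.0],
  [[0,0,0],[0,0,0.1],0.0],
  [[0,0,0],[0,0,0.1],0.0],
  [[0,0,0],[0,0,0.1],0.0],
])

```text
t: 18.28
tool_pos: [0.4425, -0.2472, 0.0906]
tool_rot: [2.036, -2.392, 0.001]
contact_force: [-0.2, 0.5, -1.3]
opening: 0.0183
```

```bash
python3 - <<'E'
from flip import *
p,r=get(); put(p+r.apply([0,0,.1]),r)
crop("side",320,150,110,90,7,"pics/h1.png")
o=ctrl.get_obs();print(o['t'],o['tool_pos'],get()[0],o['contact_force'])
E
```

```text
18.3333 [ 0.44289725 -0.2475159   0.09122637] [ 0.44201392 -0.24698255  0.08997748] [-0.06151221 -0.88477649 -1.82194064]
```

View pics/h1.png

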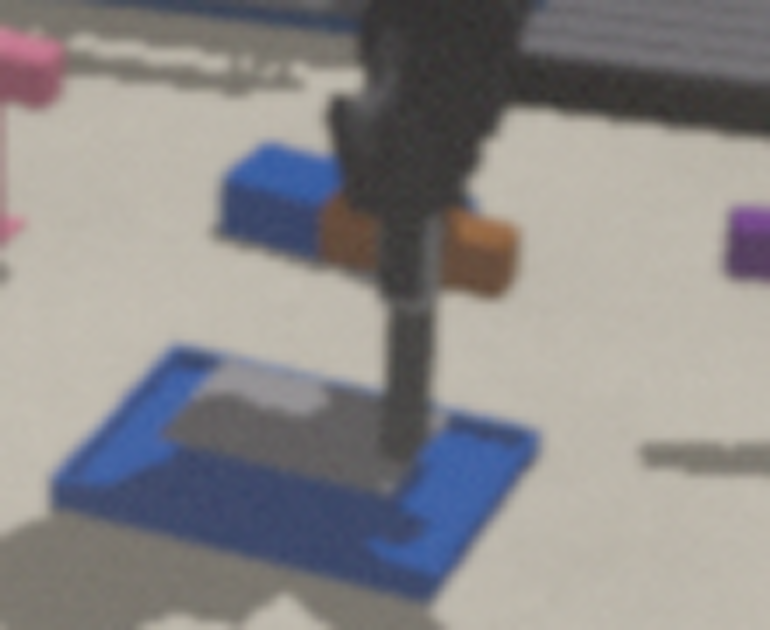

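Emit:
jog_arm([
  [[0,0,0],[0,0,0.005],0.0],
  [[0,0,0],[0,0,0.01],0.0],
  [[0,0,0],[0,0,0.014],0.0],
  [[0,0,0],[0,0,0.017],0.0],
  [[0,0,0],[0,0,0.017],0.0],
  [[0,0,0],[0,0,0.017],0.0],
])

```text
t: 18.83
tool_pos: [0.4421, -0.2471, 0.0729]
tool_rot: [2.035, -2.392, -0.002]
contact_force: [-0.2, 0.8, -2.3]
opening: 0.0184
```

Emit:
jog_arm([
  [[0,0,0],[0,0,0.001],0.0],
  [[0,0,0],[0,0,0.001],0.0],
  [[0,0,0],[0,0,0.001],0.0],
])

```text
t: 19.08
tool_pos: [0.4424, -0.2473, 0.0725]
tool_rot: [2.035, -2.393, -0.0]
contact_force: [0.6, 1.0, -2.4]
opening: 0.0183
```

Emit:
jog_arm([
  [[0,0,0],[0,0,0.001],0.0],
  [[0,0,0],[0,0,0.001],0.0],
  [[0,0,0],[0,0,0.001],0.0],
])

```text
t: 19.33
tool_pos: [0.4425, -0.2474, 0.0715]
tool_rot: [2.035, -2.393, 0.0]
contact_force: [-0.7, -0.2, -2.2]
opening: 0.0185
```

Emit:
jog_arm([
  [[0,0,0],[0,0,0.0007],0.0],
  [[0,0,0],[0,0,0.0007],0.0],
  [[0,0,0],[0,0,0.0007],0.0],
])

```text
t: 19.58
tool_pos: [0.4425, -0.2475, 0.0714]
tool_rot: [2.035, -2.392, 0.0]
contact_force: [-3.3, 0.6, 4.9]
opening: 0.0184
```

Emit:
jog_arm([
  [[0,0,0],[0,0,0.0005],0.0],
  [[0,0,0],[0,0,0.0005],0.0],
  [[0,0,0],[0,0,0.0005],0.0],
])

```text
t: 19.83
tool_pos: [0.4426, -0.2476, 0.0714]
tool_rot: [2.035, -2.392, 0.0]
contact_force: [-3.5, 2.4, 7.4]
opening: 0.0186
```

Emit:
jog_arm([
  [[0,0,0],[0,0,-0.0008],0.0],
  [[0,0,0],[0,0,-0.0008],0.025],
  [[0,0,0],[0,0,-0.0008],0.035],
  [[0,0,0],[0,0,-0.0008],0.045],
  [[0,0,0],[0,0,-0.0008],0.06],
  [[0,0,0],[0,0,-0.0008],0.06],
  [[0,0,0],[0,0,-0.0008],0.06],
  [[0,0,0],[0,0,-0.0008],0.06],
])

```text
t: 20.5
tool_pos: [0.4423, -0.2472, 0.0708]
tool_rot: [2.035, -2.393, -0.001]
contact_force: [0.5, 0.2, -0.2]
opening: 0.0604
```

```bash
python3 - <<'E'
from flip import *
crop("side",320,150,110,90,7,"pics/h2.png")
o=ctrl.get_obs();print(o['t'],o['tool_pos'],o['contact_force'],o['opening'])
E
```

```text
20.55 [ 0.4423041  -0.24722695  0.07086787] [-0.82853601  0.38063939 -0.86914048] 0.06008650728677418
```

View pics/h2.png

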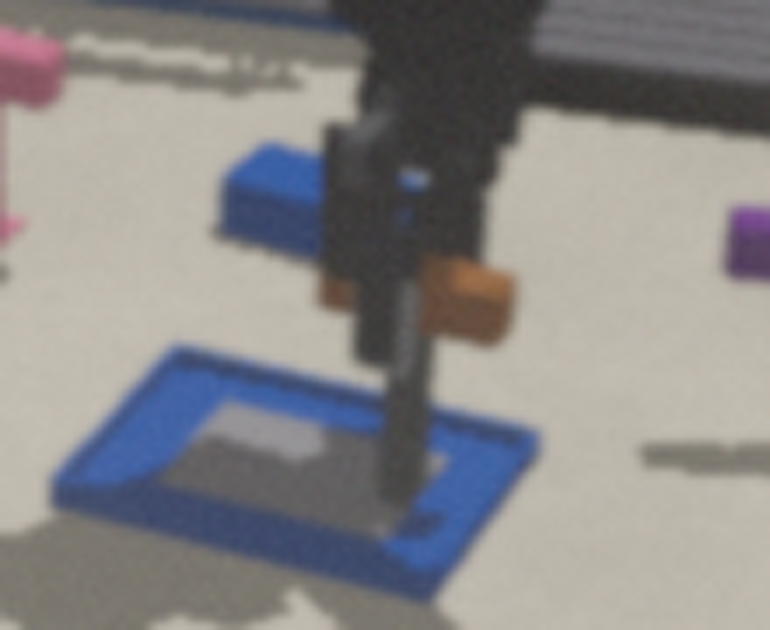

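The spatula stands flat in the tray, with its stem at crop (405,450), and the fingers are clear of it. I'll withdraw straight up, then back along the approach path so I can look.

Emit:
jog_arm([
  [[0,0,0],[0,0,-0.006],0.06],
  [[0,0,0],[0,0,-0.02],0.06],
  [[0,0,0],[0,0,-0.04],0.06],
  [[0,0,0],[0,0,-0.065],0.06],
  [[0,0,0],[0,0,-0.09],0.06],
  [[0,0,0],[0,0,-0.115],0.06],
  [[0,0,0],[0,0,-0.14],0.06],
  [[0,0,0],[0.02,0.025,-0.15],0.06],
  [[0,0,0],[0.05,0.06,-0.155],0.06],
  [[0,0,0],[0.08,0.085,-0.16],0.06],
  [[0,0,0],[0.11,0.09,-0.16],0.06],
  [[0,0,0],[0.14,0.09,-0.16],0.06],
])

```text
t: 21.55
tool_pos: [0.3294, -0.3724, 0.2326]
tool_rot: [2.033, -2.394, 0.004]
contact_force: [0.7, -1.0, 1.3]
opening: 0.0602
```

Emit:
jog_arm([
  [[0,0,0],[0.03,0,0],0.06],
  [[0,0,0],[0.06,0,0],0.06],
  [[0,0,0],[0.09,0,0],0.06],
  [[0,0,0],[0.12,0,0],0.06],
  [[0,0,0],[0.15,0,0],0.06],
  [[0,0,0],[0.17,0,0],0.06],
  [[0,0,0],[0.17,0,0],0.06],
  [[0,0,0],[0.17,0,0],0.06],
  [[0,0,0],[0.17,0,0],0.06],
])

```text
t: 22.3
tool_pos: [0.304, -0.5382, 0.2311]
tool_rot: [-2.036, 2.393, 0.001]
contact_force: [-0.1, 0.9, 0.9]
opening: 0.0596
```

```bash
python3 - <<'E'
from flip import *
for n in("side","top"):
    cv2.imwrite(f"pics/z_{n}.png",get_image(n)[:,:,::-1])
crop("top",385,190,80,90,6,"pics/z3.png","pics/z_top.png")
crop("side",160,235,220,100,3.6,"pics/z4.png","pics/z_side.png")
o=ctrl.get_obs();print(o['t'],o['tool_pos'],o['contact_force'],o['opening'],np.abs(o['dq']).max())
E
```

```text
22.4 [ 0.30420973 -0.53786602  0.23121649] [0.23830707 0.39456106 0.81109503] 0.060257371905763676 0.003889529843094585
```

View pics/z_top.png

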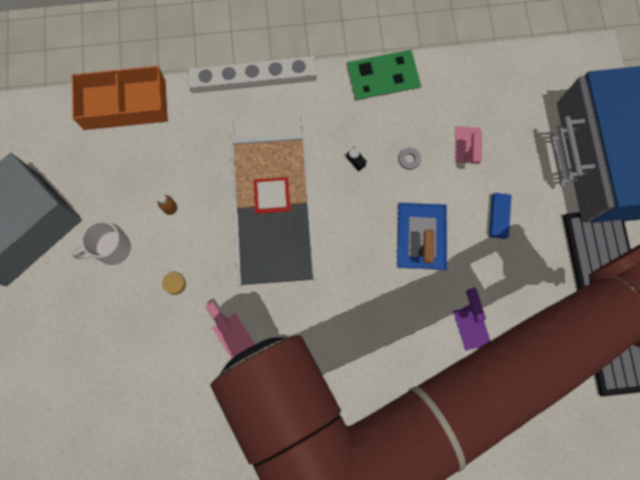

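View pics/z_side.png

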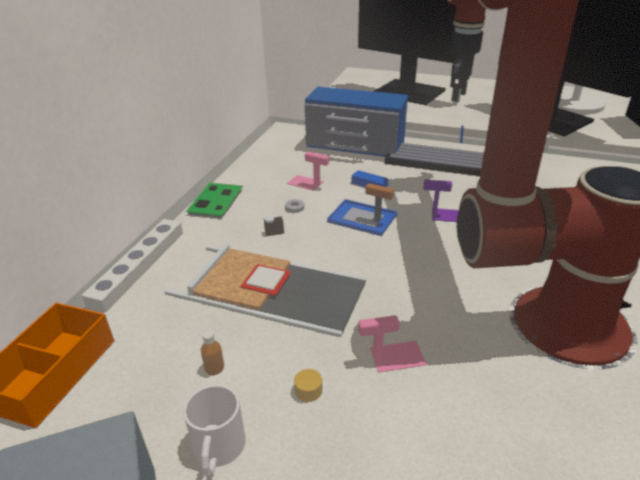

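View pics/z3.png

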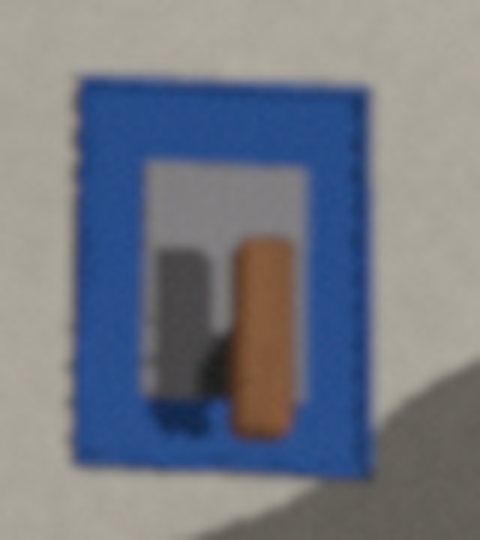

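View pics/z4.png

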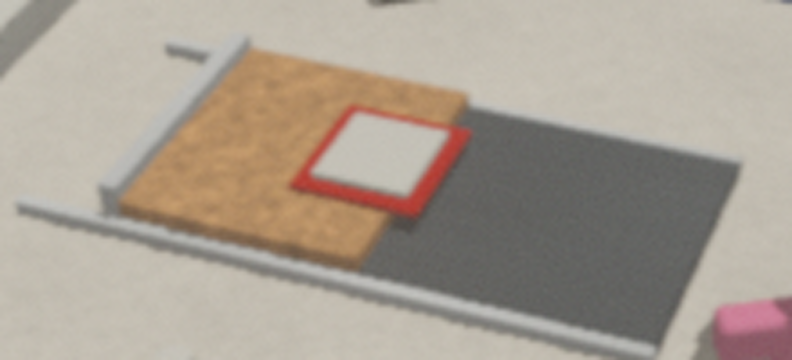

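```bash
python3 - <<'E'
from flip import *
im=cv2.imread("pics/z_top.png").astype(int)
m=((im[:,:,2]>110)&(im[:,:,1]<70)&(im[:,:,0]<80));m[:150]=0;m[240:]=0;m[:,:240]=0;m[:,310:]=0
pts=np.argwhere(m)[:,::-1].astype(np.float32);rc=cv2.minAreaRect(pts);print(rc)
w=unp("top",*rc[0],.028);print(R.from_euler('z',-YAW).apply(w-np.r_[S0,0]).round(4))
job.finish_job()
E
```

```text
((271.1478271484375, 194.84817504882812), (33.69235610961914, 36.12459182739258), 85.42607879638672)
[ 0.0244 -0.0004  0.028 ]
the job is handed in; nothing more can be done
```

I flipped the cover onto the cork pad white side up, laid the spatula back in the tray, and handed the job in at about 22 s. `finish_job()` gave no verdict, so I judge only from my own measurements.

**What I did**
- **Pick up:** I gripped the spatula by its wooden handle and practised the flip once in the air.
- **Bracing:** I lowered the blade onto the plate by feel (about 7 N), then raised it roughly 1 mm and slid it under the near rim. I pushed until the cover was braced against the step at a steady 5.5 N or so.
- **Flip:** I backed off 4 mm and lifted the cover about 12° to check it was still braced. Then I turned the wrist up at about 0.9 rad/s, and the cover tipped over the step.
- **Return:** I set the blade on the tray floor (about 9 N), opened the fingers and moved the arm away.

**What the last checks showed**
- **Cover:** It lies white side up and looks flat, with its near edge overhanging the step. Its centre measured about 24 mm along the station's x and 0 mm across. Judging by eye from the step put it nearer 30 mm. Both are inside the 15 to 160 mm range, but 24 mm leaves only about 9 mm of margin.
- **Spatula:** It sits in its original place in the tray with the blade flat by eye. The fingers are open, and the contact force is at noise level (about 1 N).
- **Other things:** Nothing else looks moved, comparing the before and after pictures by eye.

I could only read forces at the wrist and at the end of each move, so short peaks on the cover or plate during the flip went unseen.

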